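# Fetch the press weight from behind the dye bottles

## Robot

A 7-joint arm with a two-finger parallel gripper is mounted at the origin on the work surface. World frame = base frame: x ahead of the robot, y to its left, z up, the work surface at z = 0. Lengths are in mm, angles in rad, forces in N, time in s.
With the tool pointing down it reaches from about 400 to 875 mm from the base axis. Payload 4.4 kg.
Tool frame: the origin (TCP) lies midway between the tips of the shut fingers; the grasp point (between the pads) lies 19 mm behind it; z points along the fingers, y is the line along which they close (so a half turn about z gives the same grasp; the last joint's range is limited). The gripper opens to 85 mm and grips with 20 to 120 N. Pads are 22 mm wide; open, the fingers measure 114 mm over their backs; the gripper's body (76 mm by 85 mm) begins 54 mm behind the grasp point. The pads swing forward as they close: fully open they stand 13 mm farther back than shut.
Start: joints at [1.239, 0.628, 0.038, 1.517, -0.027, 0.996, -0.02], TCP at [170.77, -627.18, 231.313] pointing down, gripper open.
Joint ranges: [-3.06, 3.06], [-0.37, 2.12], [-1.25, 1.32], [0.18, 2.47], [-1.1, 4.24], [0.23, 1.98], [-2.94, 2.94]. Speed limits (rad/s): [2.57, 2.57, 3.14, 3.14, 3.14, 3.14, 3.14].

## Interface

Orientations are given as [roll, pitch, yaw] about the fixed x, y, z axes, in that order (R = Rz(yaw) Ry(pitch) Rx(roll)).
In Python, from cell import monitor, cams, ctrl gives the robot as it stands.
- The arm moves only by the tool drive_tool, never from a script. Its argument "motion" is a list of rows, each an object with "fingers": the opening, from 0 (shut) to 1 (fully open); "linear": the shift along the tool's x, y, z in m, a list of three; "twist": the turn about the tool's z in rad. In form: [{"fingers": fingers, "linear": [x, y, z], "twist": twist}, ...]. A call has 1 to 5 rows; each row shifts and turns the commanded pose from where the row before left it, along the tool's axes as they then stand; what a row does not reach is not made up. A row lasts 1/12 s, in which the tool goes at most 41.7 mm and 7.16 degrees, less where a joint would pass 70% of its speed; a pose out of reach is approached as far as the arm can. A call with a gripper value outside its range is refused whole. The fingers move at their own pace and stop on an object; the grip force is fixed at half the most. Time passes only in rows, so rows that do not move let the fingers close. It gives the time, the measured TCP pose, the force, the opening and the grip force at its end, in the units of the state.
- monitor.read_state(): the state, without advancing time (a new reading comes with each control period).
- cams.get_image(name): name is "side" or "top" or "wrist"; returns a dict with "color" (400x640x3 uint8, blue, green, red), "K" (3x3 intrinsics, pixels), "R" (3x3) and "t" (3): a world point X has camera coordinates R X + t. Camera axes: x right, y down, z forward; pixel columns grow to the right and rows downward; lengths in mm; the calibration is good to about 2 mm. A picture is of the moment at which its call begins. There is no depth.
- ctrl.finish_job(): hands the job in; it is judged then, once.
The state is a dict: "clock": time; "qpos": joint angles; "qd": joint speeds; "tau": joint torques, N m; "eef_pos": TCP position; "tool_rot": TCP orientation; "force": force on the tool from outside, world axes, zero at the start; "torque": the same for the moment, N m; "width": finger opening in mm; "gripper_force": force on a finger pad.
Only numpy, scipy, OpenCV 4.12 (cv2) and the standard library are available. Lean on these libraries where they do the work, as an engineer would, in place of code of your own. Each camera call takes 0.05 s, during which the arm holds its last target. There are 200 camera calls.

## Task

The iron press weight lies at the back of the wooden dye caddy, shut in by two bottles and a jar: first stand all three upright on the blotting pad, then take the weight and set it flat on the middle of the round rawhide blank on the carving block, to press it flat, and then put the two bottles and the jar back upright, each where it stood in the caddy. Set everything down gently, without dropping it or knocking it over, and leave the paint pot in the caddy and the punch on the block as they are.

Things in the scene. Friction and masses are not known exactly. Their poses are not given: they have to be found in the camera images.
- round_bottle: Round amber glass dye bottle, 116 mm high, closed. Body diameter 52 mm up to 68 mm, shoulder narrowing to a neck of diameter 26 mm at 80 mm, black screw cap of diameter 33 mm from 84 mm to 116 mm height (a sound grip from above). About 200 g. Stands in the caddy. Origin: centre of its underside; z up along its axis.
- square_bottle: Square amber glass dye bottle, 110 mm high, closed. Body 46 x 46 mm (sides along its x and y) up to 70 mm, low round shoulder, black screw cap of diameter 33 mm from 78 mm to 110 mm height (a sound grip from above). About 220 g. Stands in the caddy. Origin: centre of its underside; z up.
- wide_jar: Wide round amber glass jar, 104 mm high, closed. Body diameter 54 mm, black lid of diameter 57 mm from 80 mm to 104 mm height (grip the lid from above). About 250 g. Stands in the caddy. Origin: centre of its underside; z up.
- press_weight: Dark iron press weight: plain disc, diameter 60 mm, 28 mm high, with a shallow dish in its top, about 600 g. Lies flat at the back of the caddy, on the caddy's 10 mm floor, with a bottle or jar about 10 mm off its rim on its left, on its right and on the robot's side. Origin: centre of its underside; z up.
- caddy: Fixed open wooden tray, 190 mm (its x, away from the robot) by 260 mm (its y); floor 10 mm thick, sides 8 mm thick, 34 mm high. In its frame: weight near (+30, 0) mm; bottles and jar, in any arrangement, near (+30, +66), (+30, -66), (-36, 0) mm; paint pot and a wax cake (18 mm high) in the two corners on the robot's side. Origin: centre of its underside.
- pad: Fixed white blotting pad lying on the bench, 200 mm (its x) by 220 mm (its y), 3 mm thick, empty: the side area for the bottles and the jar. Left or right of the caddy, with the carving block on the other side. Origin: centre of its underside, on the bench.
- block: Fixed carving block: a slice of tree trunk with bark, diameter 260 mm, 70 mm high, flat top. Origin: centre of its underside, on the bench.
- blank: Stiff pale rawhide blank of a round fan with a scalloped edge, lying fixed on top of the block: disc of diameter 110 mm (124 mm over the scallops), 3 mm thick. Origin: centre of its underside, 70 mm over the bench.
- paint_pot: Small white ceramic paint pot with an aluminium lid, diameter 40 mm, 33 mm high, in one of the caddy's corners on the robot's side. To be left alone. Origin: centre of its underside.
- punch: Steel leather punch, 105 mm long and 9 mm thick, lying on the block beside the blank, its middle at least 85 mm from the blank's centre. To be left alone. Origin: under its middle, 53 mm from the head's end and 52 mm from the tip; x along it towards the tip, z up.
Not all that is in view belongs to the job. What is shaped like the wide_jar but green or purple is not meant.

How it is judged:
By the outcome, as a careful person would: the job done as asked, in the order asked, and still so for the second after the job is handed in, with the robot touching nothing.
It also fails if it takes over 141 s, if anything falls off the work surface, if the arm or the gripper's body presses on something with over 40 N, if the wrist force passes 120 N, or if a joint passes its speed limit or range.

## Working session

There is one attempt and no reset: what is moved stays moved. The work goes in short steps, Python scripts to look and compute and a tool call to move; the robot and the scene stay as the last step left them, time stands still between calls to the robot, and variables do not carry over. Pictures are saved under pics/ and viewed, at most 14 in all, crops included, and the job is handed in when it is done.

Besides the shell and the picture viewer there is one more tool, called after ">>>" by a JSON object that holds its "api" and its "payload", one argument or row to a line. drive_tool: Moves the arm, as the interface text tells. Its arguments: {"type":"object","properties":{"motion":{"type":"array"}},"required":["motion"]}

```bash
mkdir -p pics; ls; python3 - <<'E'
from cell import monitor,cams
import cv2,numpy as np
s=monitor.read_state();print(s)
for n in("top","side"):
    d=cams.get_image(n);cv2.imwrite(f"pics/{n}0.png",d["color"]);np.savez(f"{n}.npz",**d)
    print(n,d["K"].tolist(),np.round(d["R"],3).tolist(),d["t"])
E
```

```text
pics
{'clock': 0.0, 'qpos': array([ 1.23921023,  0.62934576,  0.03843679,  1.51837476, -0.02698417,
        0.99627387, -0.02000786]), 'qd': array([-0.00064181, -0.00024759,  0.00100248,  0.00091162,  0.00050022,
       -0.00179763, -0.00089151]), 'tau': array([ 3.16565083e-04, -5.63387489e+01,  1.22654099e+00, -1.93441415e+01,
        1.11181301e-02,  1.03846935e-02,  3.24771395e-05]), 'eef_pos': array([ 170.59743598, -626.57020327,  230.38706486]), 'tool_rot': array([-3.13970916e+00,  3.51280695e-05,  2.65790905e-01]), 'force': array([ 0.05096644, -0.20176004, -1.0228157 ]), 'torque': array([ 0.01115742, -0.02669882,  0.03859733]), 'gripper_force': 0.0, 'width': 85.22060609232491}
top [[406.44442168843284, 0.0, 318.26068116953434], [0.0, 406.44442168843284, 203.92981607453495], [0.0, 0.0, 1.0]] [[-0.027, -1.0, -0.005], [-0.989, 0.028, -0.147], [0.147, 0.001, -0.989]] [  33.99404887  512.81929995 1092.92328656]
side [[500.29693167984396, 0.0, 316.9675530275198], [0.0, 500.29693167984396, 197.0139071767682], [0.0, 0.0, 1.0]] [[0.999, -0.049, -0.008], [-0.031, -0.493, -0.869], [0.038, 0.869, -0.494]] [-484.88518766   79.87924369 1159.45554582]
```

View pics/top0.png

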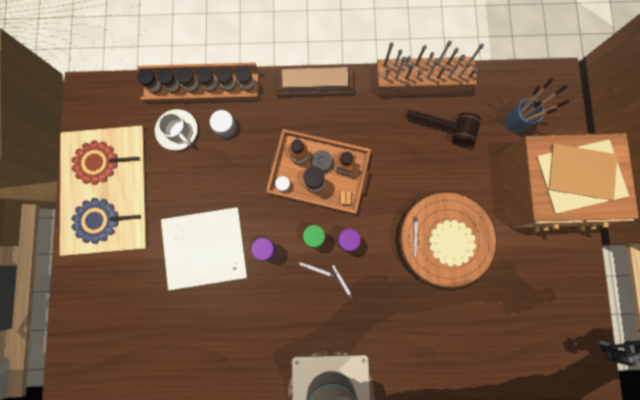

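View pics/side0.png

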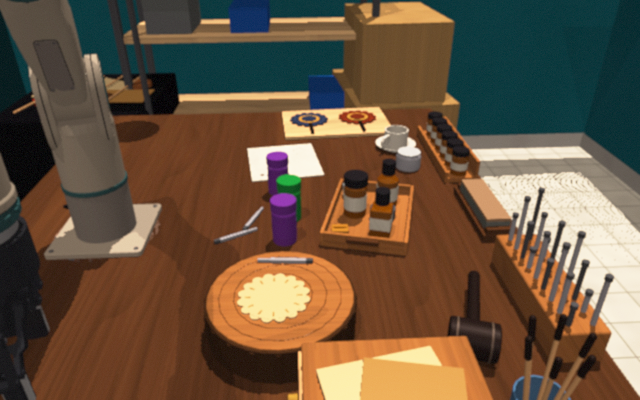

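Top view: caddy around (320,172), with caps at (298,146) and (347,158), the jar lid at (315,178), the weight at (321,160), the pot at (283,185) and the wax at (347,197). The pad is at (204,249), the blank at (452,243) and the punch at (416,238). There are three jar-shaped objects: the amber/black one in the caddy at (315,178), the green at (314,236), and the purple at (262,249) and (349,240). Only the one in the caddy is amber, so it is the wide_jar. I'll confirm that in one enlarged crop.

```bash
cat > h.py <<'E'
import numpy as np,cv2
def p2w(d,u,v,z):
    r=d["R"].T@np.linalg.solve(d["K"],[u,v,1.]); c=-d["R"].T@d["t"]
    return np.round((c+r*(z-c[2])/r[2])[:2],1)
def w2p(d,X):
    p=d["K"]@(d["R"]@np.array(X,float)+d["t"]); return np.round(p[:2]/p[2],1)
E
python3 - <<'E'
import cv2,numpy as np
t=np.load("top.npz")["color"];s=np.load("side.npz")["color"]
a=cv2.resize(t[125:220,255:380],None,fx=3.2,fy=3.2,interpolation=cv2.INTER_CUBIC)
b=cv2.resize(s[150:255,315:440],None,fx=3.2,fy=3.2,interpolation=cv2.INTER_CUBIC)
c=cv2.resize(t[185:295,395:505],None,fx=2.4,fy=2.4,interpolation=cv2.INTER_CUBIC)
e=cv2.resize(t[200:295,155:365],None,fx=2.4*.8,fy=2.4*.8,interpolation=cv2.INTER_CUBIC)
im=np.zeros((600,800,3),np.uint8)
im[:304,:400]=a;im[:336,400:800]=b[:336,:400];im[336:,:264]=c;im[340:340+e.shape[0],300:300+e.shape[1]]=e
cv2.imwrite("pics/crop1.png",im)
E
```

```text
(no output)
```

View pics/crop1.png

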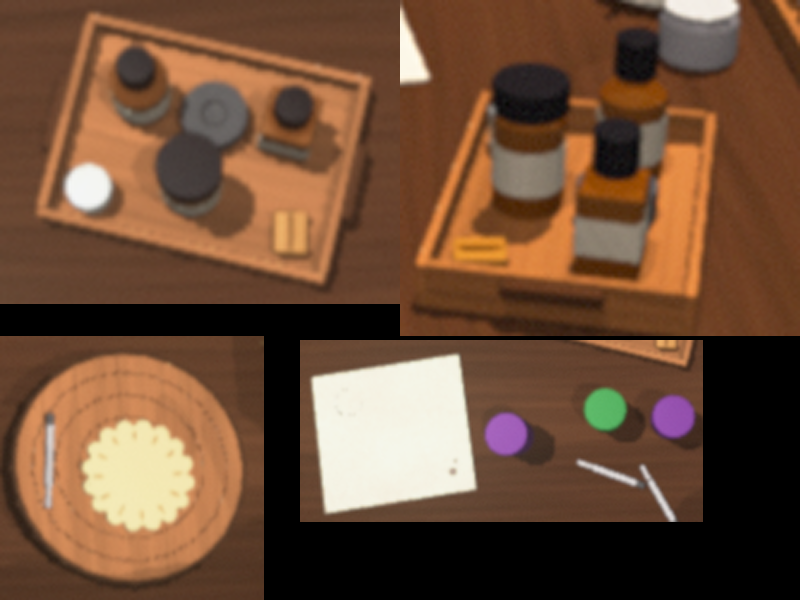

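The crop confirms it: the amber, black-lidded jar in the caddy at (315,178) is the wide_jar. The round bottle is at back left and the square bottle at back right. Next I compute positions.

```bash
python3 - <<'E'
from h import *
d=np.load("top.npz");s=np.load("side.npz")
A=lambda x,y:(255+x/3.2-.35,125+y/3.2-.35)
for n,x,y,z in[("round",136,67,126),("square",293,107,120),("jar",190,168,114),("weight",215,113,38),("pot",88,187,43)]:
    print(n,p2w(d,*A(x,y),z))
c=np.array([p2w(d,*A(x,y),34) for x,y in[(92,16),(370,80),(324,282),(40,214)]]);print(c.tolist(),c.mean(0))
q=c.mean(0);yaw=np.arctan2(*(c[0]+c[1]-c[2]-c[3])[::-1]);ex=np.array([np.cos(yaw),np.sin(yaw)]);ey=np.array([-ex[1],ex[0]])
print("yaw",yaw, np.arctan2(*(c[0]+c[3]-c[1]-c[2])[::-1])-np.pi/2)
for n,o in[("w",(30,0)),("L",(30,66)),("R",(30,-66)),("F",(-36,0))]:print(n,q+ex*o[0]+ey*o[1])
P=np.array([p2w(d,155+(x-300)/1.92,200+(y-340)/1.92,3) for x,y in[(312,377),(460,355),(476,490),(326,513)]]);print("pad",P.tolist(),P.mean(0))
print("blank",p2w(d,452.6,242.6,73),"block",p2w(d,448,240,70))
for u,v in[(262.3,249),(314,236),(349.5,240)]:print("decoy",p2w(d,u,v,104))
# side checks: cap top centres
B=lambda x,y:(315+(x-400)/3.2-.35,150+y/3.2-.35)
for n,x,y,z in[("round",637,43,126),("square",618,134,120),("jar",531,82,114)]:print("side",n,p2w(s,*B(x,y),z))
print("side blank",p2w(s,274,297,73))
# square side edges at z=80 from shoulder corners (side view)
print("sq edges",p2w(s,*B(577,208),80),p2w(s,*B(640,215),80),p2w(s,*B(654,180),80))
E
```

```text
round [656.5  70.8]
square [620.8 -56.8]
jar [573.4  28.9]
weight [638.9   6.3]
pot [574.4 119. ]
[[732.5, 114.0], [666.1, -132.4], [486.4, -84.1], [553.3, 162.3]] [609.575  14.95 ]
yaw -0.26292478484063236 -0.2641732643706469
w [638.54401821   7.15282207]
L [655.69780966  70.88466214]
R [621.39022677 -56.579018  ]
F [574.81217814  24.30661352]
pad [[487.0, 469.8], [513.9, 249.3], [314.7, 225.7], [287.7, 443.6]] [400.825 347.1  ]
blank [ 394.7 -333.6] block [ 402.1 -322.9]
decoy [390.4 167.1]
decoy [420.2  33.1]
decoy [407.4 -58.3]
side round [658.   59.9]
side square [623.9 -65.1]
side jar [576.4  25.8]
side blank [ 396.9 -335.2]
sq edges [594.3 -92.4] [ 634.4 -103.7] [651.8 -59.5]
```

>>> {"api": "drive_tool", "payload": {
  "motion": [
    {"fingers": 1, "linear": [0, 0, -0.006], "twist": 0.106},
    {"fingers": 1, "linear": [0, 0, -0.006], "twist": 0.106},
    {"fingers": 1, "linear": [0, 0, -0.006], "twist": 0.106},
    {"fingers": 1, "linear": [0, 0, -0.006], "twist": 0.106},
    {"fingers": 1, "linear": [0, 0, -0.006], "twist": 0.106}
  ]
}}

```text
clock: 0.52
eef_pos: [170.7, -626.8, 261.0]
tool_rot: [-3.141, 0.001, -0.269]
force: [0.6, -0.1, 0.1]
width: 85.0
gripper_force: 0.0
```

>>> {"api": "drive_tool", "payload": {
  "motion": [
    {"fingers": 1, "linear": [0.01, -0.034, 0], "twist": 0},
    {"fingers": 1, "linear": [0.01, -0.034, 0], "twist": 0},
    {"fingers": 1, "linear": [0.01, -0.034, 0], "twist": 0},
    {"fingers": 1, "linear": [0.01, -0.034, 0], "twist": 0},
    {"fingers": 1, "linear": [0.01, -0.034, 0], "twist": 0}
  ]
}}

```text
clock: 0.93
eef_pos: [263.9, -474.3, 260.9]
tool_rot: [-3.141, 0.0, -0.264]
force: [-0.1, -0.6, -0.3]
width: 85.3
gripper_force: 0.0
```

>>> {"api": "drive_tool", "payload": {
  "motion": [
    {"fingers": 1, "linear": [0.011, -0.037, 0], "twist": 0},
    {"fingers": 1, "linear": [0.011, -0.037, 0], "twist": 0},
    {"fingers": 1, "linear": [0.011, -0.037, 0], "twist": 0},
    {"fingers": 1, "linear": [0.011, -0.037, 0], "twist": 0},
    {"fingers": 1, "linear": [0.011, -0.037, 0], "twist": 0}
  ]
}}

```text
clock: 1.35
eef_pos: [365.3, -310.1, 261.2]
tool_rot: [-3.141, 0.0, -0.264]
force: [1.1, -0.1, -0.1]
width: 85.5
gripper_force: 0.0
```

>>> {"api": "drive_tool", "payload": {
  "motion": [
    {"fingers": 1, "linear": [0.011, -0.037, 0], "twist": 0},
    {"fingers": 1, "linear": [0.011, -0.037, 0], "twist": 0},
    {"fingers": 1, "linear": [0.011, -0.037, 0], "twist": 0},
    {"fingers": 1, "linear": [0.011, -0.037, 0], "twist": 0},
    {"fingers": 1, "linear": [0.011, -0.037, 0], "twist": 0}
  ]
}}

```text
clock: 1.77
eef_pos: [466.7, -145.8, 261.2]
tool_rot: [3.142, 0.0, -0.264]
force: [0.1, 0.2, -0.5]
width: 85.4
gripper_force: 0.0
```

>>> {"api": "drive_tool", "payload": {
  "motion": [
    {"fingers": 1, "linear": [0.012, -0.038, 0], "twist": 0},
    {"fingers": 1, "linear": [0.012, -0.038, 0], "twist": 0},
    {"fingers": 1, "linear": [0.012, -0.038, 0], "twist": 0},
    {"fingers": 1, "linear": [0.012, -0.038, 0], "twist": 0},
    {"fingers": 1, "linear": [0.012, -0.038, 0], "twist": 0}
  ]
}}

```text
clock: 2.18
eef_pos: [574.3, 21.9, 261.1]
tool_rot: [3.141, 0.001, -0.264]
force: [1.4, -0.6, 0.3]
width: 85.5
gripper_force: 0.0
```

```bash
python3 - <<'E'
from cell import monitor,cams
import cv2,numpy as np
d=cams.get_image("wrist");cv2.imwrite("pics/w1.png",d["color"]);np.savez("w1.npz",**d)
s=monitor.read_state();print(s["eef_pos"],s["tool_rot"],s["qpos"],-d["R"].T@d["t"])
E
```

```text
[578.67121957  32.19110832 260.84895224] [-3.13344653e+00 -2.36791355e-03 -2.53902623e-01] [-0.14537992  0.49208703  0.06929785  1.68959083 -0.04848826  0.95652851
 -1.88118915] [639.7252585    4.36225841 404.42403739]
```

View pics/w1.png

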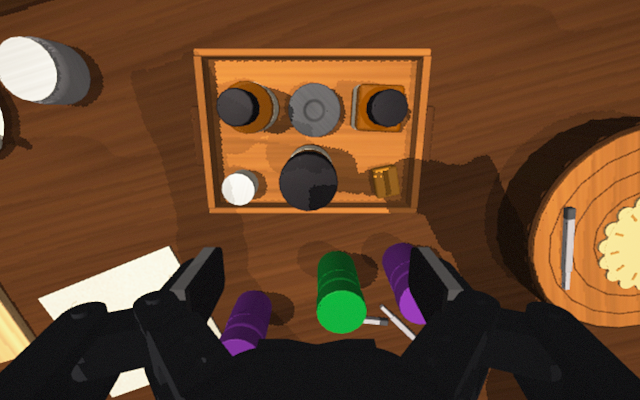

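The wrist view shows the jar lid at (308,179), the caps at (236,107) and (388,107), the weight at (314,110) and the pot at (239,187). I refine from these and take a second, settled picture for automatic circle fits.

```bash
python3 - <<'E'
from cell import monitor,cams
from h import *
s=monitor.read_state();print(s["eef_pos"],s["tool_rot"])
d2=cams.get_image("wrist");np.savez("w2.npz",**d2)
d=np.load("w1.npz")
for d in(d,d2):
    g=cv2.cvtColor(d["color"],cv2.COLOR_BGR2GRAY)
    m=(g<62).astype(np.uint8); m[230:]=0
    print("cam",-d["R"].T@d["t"], "yaw", np.arctan2(d["R"][0,0],d["R"][0,1]))
    for n,u,v,z,r in[("round",236,107,126,24),("square",388,107,120,24),("jar",308,179,114,32),("weight",314,110,38,30)]:
        print(n,p2w(d,u,v,z),end=' ')
        c=cv2.HoughCircles(cv2.GaussianBlur(g,(3,3),0)[v-50:v+50,u-50:u+50],cv2.HOUGH_GRADIENT_ALT,1.5,60,param1=120,param2=.6,minRadius=15,maxRadius=38)
        if c is not None:
            for q in c[0]: print(q+[u-50,v-50,0],p2w(d,q[0]+u-50,q[1]+v-50,z),end=' ')
        print()
    for u,v in[(194,50),(432,50),(416,212),(210,212)]:print(p2w(d,u,v,34),end=' ')
    print()
E
```

```text
[578.67121957  32.19110832 260.84895224] [-3.13344653e+00 -2.36791355e-03 -2.53902623e-01]
cam [639.7252585    4.36225841 404.42403739] yaw -2.8758693588819675
round [658.6  70.5] [237.         106.5         21.76495934] [658.8  69.5] [237.         106.5         33.56706619] [658.8  69.5] 
square [624.  -56.8] [387.5        109.5         22.77613068] [622. -56.] [387.5        109.5         33.96163177] [622. -56.] 
jar [578.9  28.9] [306.         183.          30.23908806] [575.6  31.8] 
weight [638.3   7.1] [310.5        108.          27.63912582] [641.4  10.4] 
[733.4 116.8] [ 665.2 -133.6] [485.7 -83.8] [553.6 165.7] 
cam [643.64254335  14.26540237 404.42129313] yaw -2.886004926261079
round [663.3  82.8] [255.         109.5         28.27031708] [657.2  67.6] [255.         109.5         18.39849091] [657.2  67.6] 
square [630.  -44.9] [402.5        111.          21.92403984] [623.4 -56.5] 
jar [584.   40.3] [319.5        183.          30.62826538] [577.5  30.6] 
weight [644.   19.7] [324.         109.5         30.40013123] [641.6   8.6] 
[738.3 130.8] [ 672.3 -120.4] [493.  -72.3] [557.6 177.8]
```

>>> {"api": "drive_tool", "payload": {
  "motion": [
    {"fingers": 1, "linear": [0, 0, 0.025], "twist": 0},
    {"fingers": 1, "linear": [0, 0, 0.025], "twist": 0},
    {"fingers": 1, "linear": [0, 0, 0], "twist": 0},
    {"fingers": 1, "linear": [0, 0, 0], "twist": 0},
    {"fingers": 1, "linear": [0, 0, 0], "twist": 0}
  ]
}}

```text
clock: 2.7
eef_pos: [574.3, 19.6, 212.2]
tool_rot: [-3.141, -0.001, -0.265]
force: [0.0, 0.2, 0.4]
width: 85.3
gripper_force: 0.0
```

>>> {"api": "drive_tool", "payload": {
  "motion": [
    {"fingers": 1, "linear": [-0.001, -0.005, 0.02], "twist": 0},
    {"fingers": 1, "linear": [-0.001, -0.005, 0.02], "twist": 0},
    {"fingers": 1, "linear": [0, 0, 0.02], "twist": 0},
    {"fingers": 1, "linear": [0, 0, 0], "twist": 0},
    {"fingers": 1, "linear": [0, 0, 0], "twist": 0}
  ]
}}

```text
clock: 3.12
eef_pos: [574.8, 29.9, 152.1]
tool_rot: [3.142, -0.0, -0.265]
force: [0.4, 0.5, 0.8]
width: 85.7
gripper_force: 0.0
```

```bash
python3 - <<'E'
from cell import cams
import cv2
a=cams.get_image("wrist")["color"];b=cams.get_image("side")["color"][100:300,250:500]
import numpy as np
b=cv2.resize(b,(500,400));a=cv2.resize(a[:,170:470],(300,400));cv2.imwrite("pics/j1.png",np.hstack([a,b]))
E
```

```text
(no output)
```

View pics/j1.png

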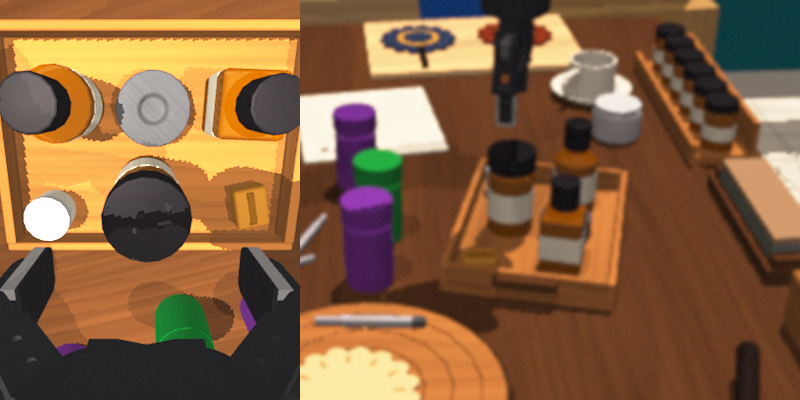

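The jar lid lies midway between the fingers (column about 316). Descending.

>>> {"api": "drive_tool", "payload": {
  "motion": [
    {"fingers": 1, "linear": [0, 0, 0.02], "twist": 0},
    {"fingers": 1, "linear": [0, 0, 0.02], "twist": 0},
    {"fingers": 1, "linear": [0, 0, 0.02], "twist": 0},
    {"fingers": 1, "linear": [0, 0, 0.01], "twist": 0},
    {"fingers": 1, "linear": [0, 0, 0], "twist": 0}
  ]
}}

```text
clock: 3.63
eef_pos: [573.9, 30.0, 80.6]
tool_rot: [3.141, 0.002, -0.264]
force: [0.1, -0.2, 0.5]
width: 85.2
gripper_force: 0.0
```

>>> {"api": "drive_tool", "payload": {
  "motion": [
    {"fingers": 0.6, "linear": [0, 0, 0], "twist": 0},
    {"fingers": 0.5, "linear": [0, 0, 0], "twist": 0},
    {"fingers": 0.3, "linear": [0, 0, 0], "twist": 0},
    {"fingers": 0, "linear": [0, 0, 0], "twist": 0},
    {"fingers": 0, "linear": [0, 0, 0], "twist": 0}
  ]
}}

```text
clock: 4.05
eef_pos: [575.8, 30.1, 83.2]
tool_rot: [-3.141, -0.003, -0.264]
force: [-0.9, -0.9, 5.1]
width: 55.5
gripper_force: 62.9
```

>>> {"api": "drive_tool", "payload": {
  "motion": [
    {"fingers": 0, "linear": [0, 0, 0], "twist": 0},
    {"fingers": 0, "linear": [0, 0, 0], "twist": 0},
    {"fingers": 0, "linear": [0, 0, -0.003], "twist": 0},
    {"fingers": 0, "linear": [0, 0, 0], "twist": 0},
    {"fingers": 0, "linear": [0, 0, 0], "twist": 0}
  ]
}}

```text
clock: 4.47
eef_pos: [574.5, 30.3, 84.6]
tool_rot: [-3.141, -0.0, -0.264]
force: [-0.0, -0.8, -2.5]
width: 55.4
gripper_force: 63.9
```

>>> {"api": "drive_tool", "payload": {
  "motion": [
    {"fingers": 0, "linear": [0, 0, -0.015], "twist": 0},
    {"fingers": 0, "linear": [0, 0, -0.03], "twist": 0},
    {"fingers": 0, "linear": [0, 0, -0.035], "twist": 0},
    {"fingers": 0, "linear": [0, 0, -0.035], "twist": 0},
    {"fingers": 0, "linear": [0, 0, -0.03], "twist": 0}
  ]
}}

```text
clock: 4.88
eef_pos: [574.3, 30.2, 231.2]
tool_rot: [-3.141, -0.0, -0.264]
force: [0.4, 0.3, -2.9]
width: 55.4
gripper_force: 64.5
```

>>> {"api": "drive_tool", "payload": {
  "motion": [
    {"fingers": 0, "linear": [-0.012, -0.011, 0], "twist": 0},
    {"fingers": 0, "linear": [-0.023, -0.021, 0], "twist": 0},
    {"fingers": 0, "linear": [-0.025, -0.022, 0], "twist": 0},
    {"fingers": 0, "linear": [-0.025, -0.022, 0], "twist": 0},
    {"fingers": 0, "linear": [-0.025, -0.022, 0], "twist": 0}
  ]
}}

```text
clock: 5.3
eef_pos: [492.5, 154.4, 229.1]
tool_rot: [3.141, 0.001, -0.265]
force: [1.3, -0.5, -3.2]
width: 55.6
gripper_force: 64.8
```

>>> {"api": "drive_tool", "payload": {
  "motion": [
    {"fingers": 0, "linear": [-0.025, -0.022, 0], "twist": 0},
    {"fingers": 0, "linear": [-0.025, -0.022, 0], "twist": 0},
    {"fingers": 0, "linear": [-0.025, -0.022, 0], "twist": 0},
    {"fingers": 0, "linear": [-0.025, -0.022, 0], "twist": 0},
    {"fingers": 0, "linear": [-0.025, -0.022, 0], "twist": 0}
  ]
}}

```text
clock: 5.72
eef_pos: [400.5, 293.3, 229.2]
tool_rot: [3.141, 0.0, -0.264]
force: [-0.8, 0.2, -3.5]
width: 55.3
gripper_force: 64.8
```

>>> {"api": "drive_tool", "payload": {
  "motion": [
    {"fingers": 0, "linear": [-0.022, -0.02, 0], "twist": 0},
    {"fingers": 0, "linear": [-0.015, -0.015, 0], "twist": 0},
    {"fingers": 0, "linear": [-0.007, -0.008, 0], "twist": 0},
    {"fingers": 0, "linear": [0, 0, 0], "twist": 0},
    {"fingers": 0, "linear": [0, 0, 0], "twist": 0}
  ]
}}

```text
clock: 6.13
eef_pos: [371.0, 344.5, 229.1]
tool_rot: [3.14, -0.0, -0.264]
force: [0.2, -0.3, -3.2]
width: 55.6
gripper_force: 64.8
```

>>> {"api": "drive_tool", "payload": {
  "motion": [
    {"fingers": 0, "linear": [0, 0, 0.03], "twist": 0},
    {"fingers": 0, "linear": [0, 0, 0.035], "twist": 0},
    {"fingers": 0, "linear": [0, 0, 0.035], "twist": 0},
    {"fingers": 0, "linear": [0, 0, 0.03], "twist": 0},
    {"fingers": 0, "linear": [0, 0, 0.016], "twist": 0}
  ]
}}

```text
clock: 6.55
eef_pos: [371.0, 341.5, 80.3]
tool_rot: [3.136, 0.001, -0.268]
force: [-0.1, -0.5, -3.6]
width: 55.4
gripper_force: 64.7
```

>>> {"api": "drive_tool", "payload": {
  "motion": [
    {"fingers": 0, "linear": [0, 0, 0.003], "twist": 0},
    {"fingers": 0, "linear": [0, 0, 0.002], "twist": 0},
    {"fingers": 0, "linear": [0, 0, 0.001], "twist": 0},
    {"fingers": 0, "linear": [0, 0, 0], "twist": 0},
    {"fingers": 0, "linear": [0, 0, 0], "twist": 0}
  ]
}}

```text
clock: 6.97
eef_pos: [371.7, 345.8, 78.6]
tool_rot: [-3.139, -0.001, -0.265]
force: [-0.5, 0.0, -2.4]
width: 55.4
gripper_force: 64.8
```

>>> {"api": "drive_tool", "payload": {
  "motion": [
    {"fingers": 0, "linear": [0, 0, 0.001], "twist": 0},
    {"fingers": 0, "linear": [0, 0, 0.001], "twist": 0},
    {"fingers": 0, "linear": [0, 0, 0], "twist": 0},
    {"fingers": 0, "linear": [0, 0, 0], "twist": 0},
    {"fingers": 0, "linear": [0, 0, 0], "twist": 0}
  ]
}}

```text
clock: 7.38
eef_pos: [371.2, 345.8, 76.2]
tool_rot: [-3.14, -0.001, -0.264]
force: [-1.2, -0.8, 8.3]
width: 55.3
gripper_force: 65.5
```

>>> {"api": "drive_tool", "payload": {
  "motion": [
    {"fingers": 0, "linear": [0, 0, 0.001], "twist": 0},
    {"fingers": 0, "linear": [0, 0, 0], "twist": 0},
    {"fingers": 0, "linear": [0, 0, 0], "twist": 0},
    {"fingers": 0, "linear": [0, 0, 0], "twist": 0},
    {"fingers": 0, "linear": [0, 0, 0], "twist": 0}
  ]
}}

```text
clock: 7.8
eef_pos: [371.2, 345.8, 76.1]
tool_rot: [-3.14, -0.001, -0.264]
force: [-2.0, -2.7, 16.6]
width: 55.5
gripper_force: 66.9
```

>>> {"api": "drive_tool", "payload": {
  "motion": [
    {"fingers": 0.72, "linear": [0, 0, -0.001], "twist": 0},
    {"fingers": 0.8, "linear": [0, 0, 0], "twist": 0},
    {"fingers": 0.9, "linear": [0, 0, 0], "twist": 0},
    {"fingers": 0.95, "linear": [0, 0, 0], "twist": 0},
    {"fingers": 0.95, "linear": [0, 0, 0], "twist": 0}
  ]
}}

```text
clock: 8.22
eef_pos: [370.6, 345.4, 75.1]
tool_rot: [3.141, 0.0, -0.264]
force: [-0.3, -0.4, -0.4]
width: 81.5
gripper_force: 0.0
```

>>> {"api": "drive_tool", "payload": {
  "motion": [
    {"fingers": 0.95, "linear": [0, 0, -0.02], "twist": 0},
    {"fingers": 0.95, "linear": [0, 0, -0.035], "twist": 0},
    {"fingers": 0.95, "linear": [0, 0, -0.04], "twist": 0},
    {"fingers": 0.95, "linear": [0, 0, -0.04], "twist": 0},
    {"fingers": 0.95, "linear": [0, 0, -0.02], "twist": 0}
  ]
}}

```text
clock: 8.63
eef_pos: [372.0, 346.5, 234.5]
tool_rot: [-3.137, -0.003, -0.264]
force: [0.1, 0.5, -0.7]
width: 81.2
gripper_force: 0.0
```

```bash
python3 - <<'E'
from cell import cams
import cv2
import numpy as np
a=cams.get_image("top")["color"][120:300,150:380];b=cams.get_image("side")["color"][100:300,220:450]
cv2.imwrite("pics/p1.png",np.hstack([cv2.resize(a,(400,313)),cv2.resize(b,(360,313))]))
E
```

```text
(no output)
```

View pics/p1.png

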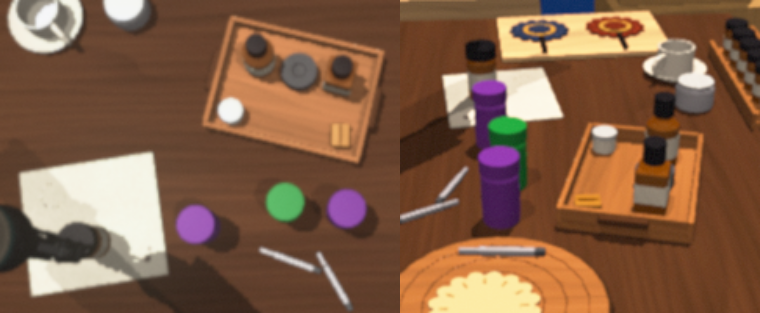

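The jar stands upright on the pad. The round bottle is next.

>>> {"api": "drive_tool", "payload": {
  "motion": [
    {"fingers": 0.75, "linear": [0.029, 0.016, 0], "twist": 0},
    {"fingers": 0.7, "linear": [0.029, 0.016, 0], "twist": 0},
    {"fingers": 0.7, "linear": [0.029, 0.016, 0], "twist": 0},
    {"fingers": 0.7, "linear": [0.029, 0.016, 0], "twist": 0},
    {"fingers": 0.7, "linear": [0.029, 0.016, 0], "twist": 0}
  ]
}}

```text
clock: 9.15
eef_pos: [489.9, 228.7, 228.9]
tool_rot: [3.14, 0.002, -0.264]
force: [-0.1, 0.2, -0.0]
width: 59.8
gripper_force: 0.0
```

>>> {"api": "drive_tool", "payload": {
  "motion": [
    {"fingers": 0.7, "linear": [0.029, 0.016, 0], "twist": 0},
    {"fingers": 0.7, "linear": [0.029, 0.016, 0], "twist": 0},
    {"fingers": 0.7, "linear": [0.029, 0.016, 0], "twist": 0},
    {"fingers": 0.7, "linear": [0.029, 0.016, 0], "twist": 0},
    {"fingers": 0.7, "linear": [0.029, 0.016, 0], "twist": 0}
  ]
}}

```text
clock: 9.57
eef_pos: [609.0, 113.7, 228.5]
tool_rot: [3.14, 0.003, -0.264]
force: [0.1, 0.1, 0.2]
width: 59.9
gripper_force: 0.0
```

>>> {"api": "drive_tool", "payload": {
  "motion": [
    {"fingers": 0.7, "linear": [0.029, 0.016, 0.02], "twist": 0},
    {"fingers": 0.7, "linear": [0.029, 0.016, 0.02], "twist": 0},
    {"fingers": 0.7, "linear": [0, 0, 0], "twist": 0},
    {"fingers": 0.7, "linear": [0, 0, 0], "twist": 0},
    {"fingers": 0.7, "linear": [0, 0, 0], "twist": 0}
  ]
}}

```text
clock: 9.98
eef_pos: [655.4, 69.7, 188.7]
tool_rot: [3.141, 0.003, -0.264]
force: [0.4, 0.3, 0.3]
width: 59.7
gripper_force: 0.0
```

```bash
python3 - <<'E'
from cell import cams,monitor
import cv2
from h import *
d=cams.get_image("wrist");a=d["color"];s=monitor.read_state()
print(s["eef_pos"],s["tool_rot"],s["qpos"]);np.savez("w3.npz",**d)
print("expect round cap",w2p(d,[657.5,70,126]),"square",w2p(d,[622.5,-56.6,120]),"weight",w2p(d,[639,7.5,38]),"tcp",w2p(d,s["eef_pos"]))
cv2.imwrite("pics/r1.png",a)
E
```

```text
[655.5717117   70.64903421 189.69654084] [-3.14097742e+00  1.81897259e-03 -2.62760725e-01] [-0.18567686  0.68624462  0.06301205  1.53130065 -0.05149765  0.92709541
 -1.93947791]
expect round cap [315.3 206.4] square [499.3 204.5] weight [382.8 179.9] tcp [314.7 249.2]
```

View pics/r1.png

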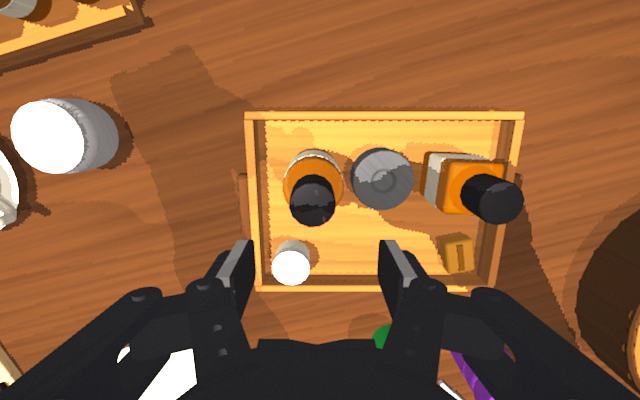

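The round cap is at (313,206), as predicted (315,206), and the weight at (383,179) and square cap at about (498,200) agree too. Descending.

>>> {"api": "drive_tool", "payload": {
  "motion": [
    {"fingers": 0.7, "linear": [0.002, 0, 0.025], "twist": 0},
    {"fingers": 0.7, "linear": [0, 0, 0.03], "twist": 0},
    {"fingers": 0.7, "linear": [0, 0, 0.03], "twist": 0},
    {"fingers": 0.7, "linear": [0, 0, 0.012], "twist": 0},
    {"fingers": 0.7, "linear": [0, 0, 0], "twist": 0}
  ]
}}

```text
clock: 10.45
eef_pos: [655.6, 70.1, 90.8]
tool_rot: [3.14, 0.006, -0.262]
force: [-0.3, -0.2, 0.3]
width: 59.9
gripper_force: 0.0
```

>>> {"api": "drive_tool", "payload": {
  "motion": [
    {"fingers": 0.4, "linear": [0, 0, 0], "twist": 0},
    {"fingers": 0.3, "linear": [0, 0, 0], "twist": 0},
    {"fingers": 0.1, "linear": [0, 0, 0], "twist": 0},
    {"fingers": 0, "linear": [0, 0, 0], "twist": 0},
    {"fingers": 0, "linear": [0, 0, 0], "twist": 0}
  ]
}}

```text
clock: 10.87
eef_pos: [660.1, 69.4, 95.7]
tool_rot: [-3.139, -0.004, -0.264]
force: [-0.5, 0.8, 6.6]
width: 31.8
gripper_force: 59.3
```

>>> {"api": "drive_tool", "payload": {
  "motion": [
    {"fingers": 0, "linear": [0, 0, 0], "twist": 0},
    {"fingers": 0, "linear": [0, 0, 0], "twist": 0},
    {"fingers": 0, "linear": [0, 0, 0], "twist": 0},
    {"fingers": 0, "linear": [0, 0, 0], "twist": 0},
    {"fingers": 0, "linear": [0, 0, 0], "twist": 0}
  ]
}}

```text
clock: 11.28
eef_pos: [660.1, 69.3, 95.8]
tool_rot: [-3.139, -0.004, -0.264]
force: [-0.9, 1.5, 6.6]
width: 31.5
gripper_force: 59.3
```

>>> {"api": "drive_tool", "payload": {
  "motion": [
    {"fingers": 0, "linear": [0, 0, -0.01], "twist": 0},
    {"fingers": 0, "linear": [0, 0, -0.025], "twist": 0},
    {"fingers": 0, "linear": [0, 0, -0.035], "twist": 0},
    {"fingers": 0, "linear": [0, 0, -0.035], "twist": 0},
    {"fingers": 0, "linear": [0, 0, -0.03], "twist": 0}
  ]
}}

```text
clock: 11.7
eef_pos: [658.4, 68.1, 231.2]
tool_rot: [-3.142, -0.001, -0.265]
force: [1.1, 0.3, -0.8]
width: 31.3
gripper_force: 59.6
```

>>> {"api": "drive_tool", "payload": {
  "motion": [
    {"fingers": 0, "linear": [-0.012, -0.011, 0], "twist": 0},
    {"fingers": 0, "linear": [-0.023, -0.021, 0], "twist": 0},
    {"fingers": 0, "linear": [-0.025, -0.024, 0], "twist": 0},
    {"fingers": 0, "linear": [-0.025, -0.024, 0], "twist": 0},
    {"fingers": 0, "linear": [-0.025, -0.024, 0], "twist": 0}
  ]
}}

```text
clock: 12.12
eef_pos: [577.8, 198.5, 228.5]
tool_rot: [3.141, 0.0, -0.265]
force: [0.7, 0.8, -1.6]
width: 31.4
gripper_force: 59.6
```

>>> {"api": "drive_tool", "payload": {
  "motion": [
    {"fingers": 0, "linear": [-0.025, -0.024, 0], "twist": 0},
    {"fingers": 0, "linear": [-0.025, -0.024, 0], "twist": 0},
    {"fingers": 0, "linear": [-0.025, -0.024, 0], "twist": 0},
    {"fingers": 0, "linear": [-0.025, -0.024, 0], "twist": 0},
    {"fingers": 0, "linear": [-0.025, -0.024, 0], "twist": 0}
  ]
}}

```text
clock: 12.53
eef_pos: [488.5, 347.1, 228.6]
tool_rot: [3.141, 0.0, -0.264]
force: [0.9, 1.0, -1.4]
width: 31.6
gripper_force: 59.6
```

>>> {"api": "drive_tool", "payload": {
  "motion": [
    {"fingers": 0, "linear": [-0.02, -0.019, 0], "twist": 0},
    {"fingers": 0, "linear": [-0.014, -0.012, 0], "twist": 0},
    {"fingers": 0, "linear": [-0.007, -0.003, 0], "twist": 0},
    {"fingers": 0, "linear": [0, 0, 0], "twist": 0},
    {"fingers": 0, "linear": [0, 0, 0], "twist": 0}
  ]
}}

```text
clock: 12.95
eef_pos: [459.8, 388.3, 228.4]
tool_rot: [3.14, -0.001, -0.265]
force: [0.9, -0.6, -1.7]
width: 31.7
gripper_force: 59.6
```

>>> {"api": "drive_tool", "payload": {
  "motion": [
    {"fingers": 0, "linear": [0, 0, 0.03], "twist": 0},
    {"fingers": 0, "linear": [0, 0, 0.035], "twist": 0},
    {"fingers": 0, "linear": [0, 0, 0.035], "twist": 0},
    {"fingers": 0, "linear": [0, 0, 0.025], "twist": 0},
    {"fingers": 0, "linear": [0, 0, 0.01], "twist": 0}
  ]
}}

```text
clock: 13.37
eef_pos: [459.2, 385.4, 89.7]
tool_rot: [3.135, 0.002, -0.268]
force: [-0.7, 0.1, -1.5]
width: 31.1
gripper_force: 59.7
```

>>> {"api": "drive_tool", "payload": {
  "motion": [
    {"fingers": 0, "linear": [0, 0, 0.002], "twist": 0},
    {"fingers": 0, "linear": [0, 0, 0], "twist": 0},
    {"fingers": 0, "linear": [0, 0, 0], "twist": 0},
    {"fingers": 0, "linear": [0, 0, 0], "twist": 0},
    {"fingers": 0, "linear": [0, 0, 0], "twist": 0}
  ]
}}

```text
clock: 13.78
eef_pos: [460.3, 390.4, 93.0]
tool_rot: [-3.139, -0.002, -0.264]
force: [-0.1, -0.0, -1.4]
width: 31.6
gripper_force: 59.8
```

>>> {"api": "drive_tool", "payload": {
  "motion": [
    {"fingers": 0, "linear": [0, 0, 0.001], "twist": 0},
    {"fingers": 0, "linear": [0, 0, 0.001], "twist": 0},
    {"fingers": 0, "linear": [0, 0, 0], "twist": 0},
    {"fingers": 0, "linear": [0, 0, 0], "twist": 0},
    {"fingers": 0, "linear": [0, 0, 0], "twist": 0}
  ]
}}

```text
clock: 14.2
eef_pos: [459.3, 389.8, 89.3]
tool_rot: [3.142, -0.0, -0.264]
force: [-0.4, 0.0, -1.9]
width: 31.4
gripper_force: 59.8
```

>>> {"api": "drive_tool", "payload": {
  "motion": [
    {"fingers": 0, "linear": [0, 0, 0.001], "twist": 0},
    {"fingers": 0, "linear": [0, 0, 0], "twist": 0},
    {"fingers": 0, "linear": [0, 0, 0], "twist": 0},
    {"fingers": 0, "linear": [0, 0, 0], "twist": 0},
    {"fingers": 0, "linear": [0, 0, 0], "twist": 0}
  ]
}}

```text
clock: 14.62
eef_pos: [459.6, 389.9, 88.7]
tool_rot: [-3.141, -0.0, -0.264]
force: [-1.5, 0.1, 4.8]
width: 31.6
gripper_force: 59.9
```

>>> {"api": "drive_tool", "payload": {
  "motion": [
    {"fingers": 0, "linear": [0, 0, 0.001], "twist": 0},
    {"fingers": 0, "linear": [0, 0, 0], "twist": 0},
    {"fingers": 0, "linear": [0, 0, 0], "twist": 0},
    {"fingers": 0, "linear": [0, 0, 0], "twist": 0},
    {"fingers": 0, "linear": [0, 0, 0], "twist": 0}
  ]
}}

```text
clock: 15.03
eef_pos: [459.7, 390.1, 88.6]
tool_rot: [-3.141, -0.001, -0.264]
force: [-2.3, -0.4, 11.9]
width: 31.5
gripper_force: 60.8
```

>>> {"api": "drive_tool", "payload": {
  "motion": [
    {"fingers": 0.5, "linear": [0, 0, -0.001], "twist": 0},
    {"fingers": 0.6, "linear": [0, 0, 0], "twist": 0},
    {"fingers": 0.7, "linear": [0, 0, 0], "twist": 0},
    {"fingers": 0.7, "linear": [0, 0, 0], "twist": 0},
    {"fingers": 0.7, "linear": [0, 0, 0], "twist": 0}
  ]
}}

```text
clock: 15.45
eef_pos: [459.3, 389.6, 88.0]
tool_rot: [3.141, 0.0, -0.264]
force: [0.1, -0.6, 0.5]
width: 59.8
gripper_force: 0.0
```

>>> {"api": "drive_tool", "payload": {
  "motion": [
    {"fingers": 0.7, "linear": [0, 0, -0.02], "twist": 0},
    {"fingers": 0.7, "linear": [0, 0, -0.035], "twist": 0},
    {"fingers": 0.7, "linear": [0, 0, -0.04], "twist": 0},
    {"fingers": 0.7, "linear": [0, 0, -0.035], "twist": 0},
    {"fingers": 0.7, "linear": [0, 0, -0.015], "twist": 0}
  ]
}}

```text
clock: 15.87
eef_pos: [461.2, 391.2, 238.2]
tool_rot: [-3.135, -0.004, -0.264]
force: [0.1, 0.6, 0.2]
width: 60.0
gripper_force: 0.0
```

>>> {"api": "drive_tool", "payload": {
  "motion": [
    {"fingers": 0.7, "linear": [0.021, 0.03, 0], "twist": 0},
    {"fingers": 0.7, "linear": [0.021, 0.03, 0], "twist": 0},
    {"fingers": 0.7, "linear": [0.021, 0.03, 0], "twist": 0},
    {"fingers": 0.7, "linear": [0.021, 0.03, 0], "twist": 0},
    {"fingers": 0.7, "linear": [0.021, 0.03, 0], "twist": 0}
  ]
}}

```text
clock: 16.28
eef_pos: [521.8, 215.9, 233.3]
tool_rot: [3.142, -0.0, -0.264]
force: [1.3, 0.2, -0.2]
width: 59.8
gripper_force: 0.0
```

>>> {"api": "drive_tool", "payload": {
  "motion": [
    {"fingers": 0.7, "linear": [0.021, 0.03, 0], "twist": 0},
    {"fingers": 0.7, "linear": [0.021, 0.03, 0], "twist": 0},
    {"fingers": 0.7, "linear": [0.021, 0.03, 0], "twist": 0},
    {"fingers": 0.7, "linear": [0.021, 0.03, 0], "twist": 0},
    {"fingers": 0.7, "linear": [0.021, 0.03, 0], "twist": 0}
  ]
}}

```text
clock: 16.7
eef_pos: [584.0, 43.5, 233.2]
tool_rot: [3.142, 0.0, -0.264]
force: [0.3, 0.3, 0.1]
width: 59.9
gripper_force: 0.0
```

>>> {"api": "drive_tool", "payload": {
  "motion": [
    {"fingers": 0.7, "linear": [0.021, 0.03, 0.015], "twist": 0},
    {"fingers": 0.7, "linear": [0.021, 0.03, 0.02], "twist": 0},
    {"fingers": 0.7, "linear": [0.021, 0.029, 0.01], "twist": 0},
    {"fingers": 0.7, "linear": [0, 0, 0], "twist": 0},
    {"fingers": 0.7, "linear": [0, 0, 0], "twist": 0}
  ]
}}

```text
clock: 17.12
eef_pos: [620.8, -60.5, 187.1]
tool_rot: [3.14, 0.002, -0.27]
force: [-0.3, 0.6, 0.4]
width: 59.9
gripper_force: 0.0
```

>>> {"api": "drive_tool", "payload": {
  "motion": [
    {"fingers": 0.7, "linear": [0, 0, 0], "twist": 0},
    {"fingers": 0.7, "linear": [0, 0, 0], "twist": 0}
  ]
}}

```text
clock: 17.28
eef_pos: [621.3, -55.0, 188.6]
tool_rot: [-3.14, 0.0, -0.262]
force: [0.4, 0.1, -0.8]
width: 59.6
gripper_force: 0.0
```

```bash
python3 - <<'E'
from cell import cams,monitor
import cv2
from h import *
d=cams.get_image("wrist");s=monitor.read_state()
print(s["eef_pos"],s["tool_rot"]);np.savez("w4.npz",**d)
print("expect square",w2p(d,[622.5,-56.6,120]),"weight",w2p(d,[639,7.5,38]))
b=cams.get_image("side")["color"][110:250,230:450]
cv2.imwrite("pics/s1.png",np.hstack([d["color"][:,100:500],cv2.resize(b,(400,400))]))
E
```

```text
[621.3577904  -54.87772572 188.79925172] [-3.14035764e+00 -2.47397512e-04 -2.61545150e-01]
expect square [318.3 204.6] weight [249.4 180.1]
```

View pics/s1.png

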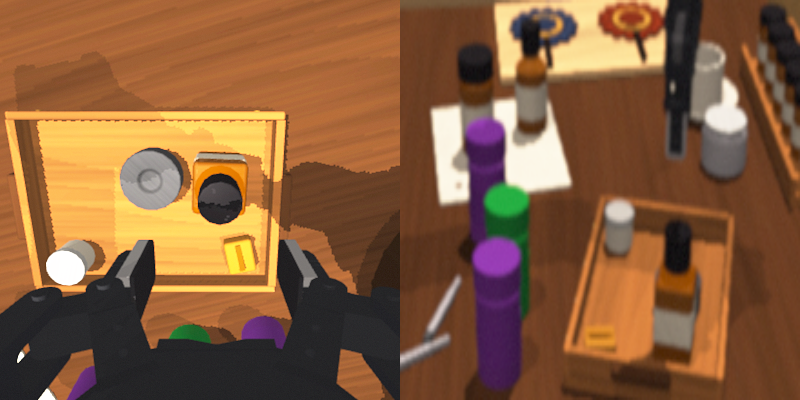

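Both objects stand on the pad, and the square cap at (319,201) is centred between the fingers. Descending on it.

>>> {"api": "drive_tool", "payload": {
  "motion": [
    {"fingers": 0.7, "linear": [0.001, 0.001, 0.025], "twist": 0},
    {"fingers": 0.7, "linear": [0, 0, 0.03], "twist": 0},
    {"fingers": 0.7, "linear": [0, 0, 0.03], "twist": 0},
    {"fingers": 0.7, "linear": [0, 0, 0.017], "twist": 0},
    {"fingers": 0.7, "linear": [0, 0, 0], "twist": 0}
  ]
}}

```text
clock: 17.8
eef_pos: [619.0, -56.4, 82.9]
tool_rot: [3.141, 0.007, -0.262]
force: [-1.0, -0.3, -0.1]
width: 59.8
gripper_force: 0.0
```

>>> {"api": "drive_tool", "payload": {
  "motion": [
    {"fingers": 0.6, "linear": [0, 0, 0], "twist": 0},
    {"fingers": 0.3, "linear": [0, 0, 0], "twist": 0},
    {"fingers": 0.1, "linear": [0, 0, 0], "twist": 0},
    {"fingers": 0, "linear": [0, 0, 0], "twist": 0},
    {"fingers": 0, "linear": [0, 0, 0], "twist": 0}
  ]
}}

```text
clock: 18.22
eef_pos: [623.6, -58.3, 88.4]
tool_rot: [-3.141, -0.004, -0.264]
force: [-0.8, -1.0, 8.0]
width: 31.4
gripper_force: 60.0
```

>>> {"api": "drive_tool", "payload": {
  "motion": [
    {"fingers": 0, "linear": [0, 0, 0], "twist": 0},
    {"fingers": 0, "linear": [0, 0, 0], "twist": 0},
    {"fingers": 0, "linear": [0, 0, 0], "twist": 0}
  ]
}}

```text
clock: 18.47
eef_pos: [623.6, -58.3, 88.4]
tool_rot: [-3.141, -0.004, -0.264]
force: [-0.1, 0.4, 6.5]
width: 31.4
gripper_force: 60.0
```

>>> {"api": "drive_tool", "payload": {
  "motion": [
    {"fingers": 0, "linear": [0, 0, -0.01], "twist": 0},
    {"fingers": 0, "linear": [0, 0, -0.025], "twist": 0},
    {"fingers": 0, "linear": [0, 0, -0.035], "twist": 0},
    {"fingers": 0, "linear": [0, 0, -0.035], "twist": 0},
    {"fingers": 0, "linear": [0, 0, -0.035], "twist": 0}
  ]
}}

```text
clock: 18.88
eef_pos: [621.1, -58.2, 228.2]
tool_rot: [3.141, 0.001, -0.264]
force: [0.9, -0.0, -2.5]
width: 31.8
gripper_force: 59.7
```

>>> {"api": "drive_tool", "payload": {
  "motion": [
    {"fingers": 0, "linear": [-0.01, -0.012, 0], "twist": 0},
    {"fingers": 0, "linear": [-0.02, -0.024, 0], "twist": 0},
    {"fingers": 0, "linear": [-0.023, -0.027, 0], "twist": 0},
    {"fingers": 0, "linear": [-0.023, -0.027, 0], "twist": 0},
    {"fingers": 0, "linear": [-0.023, -0.027, 0], "twist": 0}
  ]
}}

```text
clock: 19.3
eef_pos: [555.4, 81.8, 226.5]
tool_rot: [-3.142, 0.001, -0.265]
force: [2.1, 0.1, -1.2]
width: 31.3
gripper_force: 59.8
```

>>> {"api": "drive_tool", "payload": {
  "motion": [
    {"fingers": 0, "linear": [-0.023, -0.027, 0], "twist": 0},
    {"fingers": 0, "linear": [-0.023, -0.027, 0], "twist": 0},
    {"fingers": 0, "linear": [-0.023, -0.027, 0], "twist": 0},
    {"fingers": 0, "linear": [-0.023, -0.027, 0], "twist": 0},
    {"fingers": 0, "linear": [-0.022, -0.027, 0], "twist": 0}
  ]
}}

```text
clock: 19.72
eef_pos: [480.3, 242.0, 226.5]
tool_rot: [3.141, 0.001, -0.264]
force: [1.4, 0.4, -2.8]
width: 31.5
gripper_force: 59.8
```

>>> {"api": "drive_tool", "payload": {
  "motion": [
    {"fingers": 0, "linear": [-0.02, -0.024, 0], "twist": 0},
    {"fingers": 0, "linear": [-0.015, -0.017, 0], "twist": 0},
    {"fingers": 0, "linear": [-0.007, -0.01, 0], "twist": 0},
    {"fingers": 0, "linear": [0, 0, 0], "twist": 0},
    {"fingers": 0, "linear": [0, 0, 0], "twist": 0}
  ]
}}

```text
clock: 20.13
eef_pos: [455.1, 300.1, 226.3]
tool_rot: [3.141, -0.001, -0.264]
force: [0.2, -0.7, -2.5]
width: 31.5
gripper_force: 59.8
```

>>> {"api": "drive_tool", "payload": {
  "motion": [
    {"fingers": 0, "linear": [0, 0, 0.03], "twist": 0},
    {"fingers": 0, "linear": [0, 0, 0.035], "twist": 0},
    {"fingers": 0, "linear": [0, 0, 0.035], "twist": 0},
    {"fingers": 0, "linear": [0, 0, 0.025], "twist": 0},
    {"fingers": 0, "linear": [0, 0, 0.008], "twist": 0}
  ]
}}

```text
clock: 20.55
eef_pos: [454.1, 296.5, 89.9]
tool_rot: [3.135, 0.003, -0.268]
force: [-0.0, -0.2, -2.3]
width: 31.5
gripper_force: 60.0
```

>>> {"api": "drive_tool", "payload": {
  "motion": [
    {"fingers": 0, "linear": [0, 0, 0], "twist": 0},
    {"fingers": 0, "linear": [0, 0, 0], "twist": 0},
    {"fingers": 0, "linear": [0, 0, 0], "twist": 0},
    {"fingers": 0, "linear": [0, 0, 0], "twist": 0}
  ]
}}

```text
clock: 20.88
eef_pos: [456.4, 301.3, 95.2]
tool_rot: [-3.139, -0.002, -0.265]
force: [0.4, 0.4, -1.6]
width: 31.8
gripper_force: 60.0
```

>>> {"api": "drive_tool", "payload": {
  "motion": [
    {"fingers": 0, "linear": [0, 0, 0.004], "twist": 0},
    {"fingers": 0, "linear": [0, 0, 0.004], "twist": 0},
    {"fingers": 0, "linear": [0, 0, 0], "twist": 0},
    {"fingers": 0, "linear": [0, 0, 0], "twist": 0},
    {"fingers": 0, "linear": [0, 0, 0], "twist": 0}
  ]
}}

```text
clock: 21.3
eef_pos: [454.9, 300.9, 85.3]
tool_rot: [3.142, -0.0, -0.264]
force: [-0.1, -0.2, -1.5]
width: 31.6
gripper_force: 60.0
```

>>> {"api": "drive_tool", "payload": {
  "motion": [
    {"fingers": 0, "linear": [0, 0, 0.001], "twist": 0},
    {"fingers": 0, "linear": [0, 0, 0.001], "twist": 0},
    {"fingers": 0, "linear": [0, 0, 0], "twist": 0},
    {"fingers": 0, "linear": [0, 0, 0], "twist": 0},
    {"fingers": 0, "linear": [0, 0, 0], "twist": 0}
  ]
}}

```text
clock: 21.72
eef_pos: [454.9, 300.9, 83.3]
tool_rot: [3.142, 0.0, -0.264]
force: [-0.2, 0.3, -1.2]
width: 31.2
gripper_force: 60.0
```

>>> {"api": "drive_tool", "payload": {
  "motion": [
    {"fingers": 0, "linear": [0, 0, 0.001], "twist": 0},
    {"fingers": 0, "linear": [0, 0, 0.001], "twist": 0},
    {"fingers": 0, "linear": [0, 0, 0], "twist": 0},
    {"fingers": 0, "linear": [0, 0, 0], "twist": 0},
    {"fingers": 0, "linear": [0, 0, 0], "twist": 0}
  ]
}}

```text
clock: 22.13
eef_pos: [455.0, 300.9, 81.5]
tool_rot: [-3.141, -0.0, -0.264]
force: [-0.8, 0.2, 1.7]
width: 31.2
gripper_force: 60.4
```

>>> {"api": "drive_tool", "payload": {
  "motion": [
    {"fingers": 0, "linear": [0, 0, 0.0005], "twist": 0},
    {"fingers": 0.5, "linear": [0, 0, 0], "twist": 0},
    {"fingers": 0.6, "linear": [0, 0, 0], "twist": 0},
    {"fingers": 0.7, "linear": [0, 0, 0], "twist": 0},
    {"fingers": 0.7, "linear": [0, 0, 0], "twist": 0}
  ]
}}

```text
clock: 22.55
eef_pos: [455.0, 300.8, 80.7]
tool_rot: [3.142, -0.0, -0.264]
force: [-0.5, 0.1, 0.4]
width: 59.8
gripper_force: 0.0
```

>>> {"api": "drive_tool", "payload": {
  "motion": [
    {"fingers": 0.7, "linear": [0, 0, -0.02], "twist": 0},
    {"fingers": 0.7, "linear": [0, 0, -0.035], "twist": 0},
    {"fingers": 0.7, "linear": [0, 0, -0.04], "twist": 0},
    {"fingers": 0.7, "linear": [0, 0, -0.03], "twist": 0},
    {"fingers": 0.7, "linear": [0, 0, -0.015], "twist": 0}
  ]
}}

```text
clock: 22.97
eef_pos: [456.7, 301.9, 224.9]
tool_rot: [-3.137, -0.004, -0.264]
force: [0.4, -0.1, -1.0]
width: 59.8
gripper_force: 0.0
```

>>> {"api": "drive_tool", "payload": {
  "motion": [
    {"fingers": 1, "linear": [0.0254, 0.0235, 0], "twist": 0},
    {"fingers": 1, "linear": [0.0254, 0.0235, 0], "twist": 0},
    {"fingers": 1, "linear": [0.0254, 0.0235, 0], "twist": 0},
    {"fingers": 1, "linear": [0.0254, 0.0235, 0], "twist": 0},
    {"fingers": 1, "linear": [0.0254, 0.0235, 0], "twist": 0}
  ]
}}

```text
clock: 23.38
eef_pos: [547.5, 152.8, 220.9]
tool_rot: [-3.142, -0.0, -0.264]
force: [1.2, 0.4, -0.6]
width: 85.1
gripper_force: 0.0
```

>>> {"api": "drive_tool", "payload": {
  "motion": [
    {"fingers": 1, "linear": [0.0254, 0.0235, 0], "twist": 0},
    {"fingers": 1, "linear": [0.0254, 0.0235, 0], "twist": 0},
    {"fingers": 1, "linear": [0.0254, 0.0235, 0], "twist": 0},
    {"fingers": 1, "linear": [0.0254, 0.0235, 0], "twist": 0},
    {"fingers": 1, "linear": [0.0254, 0.0235, 0], "twist": 0}
  ]
}}

```text
clock: 23.8
eef_pos: [639.3, 6.0, 220.7]
tool_rot: [3.142, 0.0, -0.264]
force: [-0.5, -0.3, -0.5]
width: 85.5
gripper_force: 0.0
```

>>> {"api": "drive_tool", "payload": {
  "motion": [
    {"fingers": 1, "linear": [0, 0, 0.03], "twist": 0},
    {"fingers": 1, "linear": [0, 0, 0.035], "twist": 0},
    {"fingers": 1, "linear": [0, 0, 0.02], "twist": 0},
    {"fingers": 1, "linear": [0, 0, 0], "twist": 0},
    {"fingers": 1, "linear": [0, 0, 0], "twist": 0}
  ]
}}

```text
clock: 24.22
eef_pos: [638.1, 7.6, 135.0]
tool_rot: [3.141, 0.002, -0.264]
force: [-0.0, 0.3, 1.2]
width: 85.6
gripper_force: 0.0
```

>>> {"api": "drive_tool", "payload": {
  "motion": [
    {"fingers": 1, "linear": [0, 0, 0], "twist": 0},
    {"fingers": 1, "linear": [0, 0, 0], "twist": 0},
    {"fingers": 1, "linear": [0, 0, 0], "twist": 0}
  ]
}}

```text
clock: 24.47
eef_pos: [640.0, 7.8, 137.8]
tool_rot: [-3.141, -0.003, -0.264]
force: [-0.3, 0.6, -0.0]
width: 85.7
gripper_force: 0.0
```

```bash
python3 - <<'E'
from cell import cams,monitor
import cv2
from h import *
d=cams.get_image("wrist");s=monitor.read_state()
print(s["eef_pos"],s["tool_rot"]);np.savez("w5.npz",**d)
print("expect weight",w2p(d,[639,7.5,38]))
b=cams.get_image("side")["color"][90:290,230:450]
cv2.imwrite("pics/t1.png",np.hstack([d["color"][:,120:520],cv2.resize(b,(400,400))]))
E
```

```text
[639.77342892   7.81900969 137.51074583] [-3.14075316e+00 -2.77362637e-03 -2.64006637e-01]
expect weight [317.2 196.5]
```

View pics/t1.png

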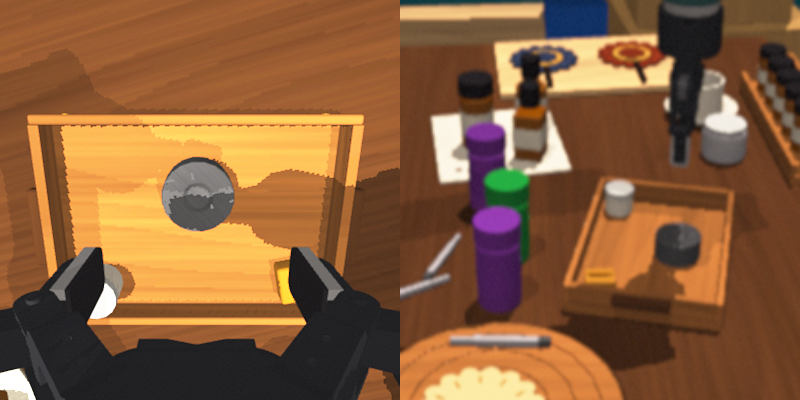

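The weight is at (317,196), exactly as predicted, and all three objects are upright on the pad. Descending to the weight.

>>> {"api": "drive_tool", "payload": {
  "motion": [
    {"fingers": 1, "linear": [0, 0, 0.03], "twist": 0},
    {"fingers": 1, "linear": [0, 0, 0.035], "twist": 0},
    {"fingers": 1, "linear": [0, 0, 0.03], "twist": 0},
    {"fingers": 1, "linear": [0, 0, 0.015], "twist": 0},
    {"fingers": 1, "linear": [0, 0, 0.01], "twist": 0}
  ]
}}

```text
clock: 24.98
eef_pos: [637.6, 7.7, 13.9]
tool_rot: [3.141, 0.003, -0.264]
force: [0.2, 0.1, 0.1]
width: 85.6
gripper_force: 0.0
```

>>> {"api": "drive_tool", "payload": {
  "motion": [
    {"fingers": 1, "linear": [0, 0, 0.005], "twist": 0},
    {"fingers": 1, "linear": [0, 0, 0], "twist": 0},
    {"fingers": 1, "linear": [0, 0, 0], "twist": 0},
    {"fingers": 1, "linear": [0, 0, 0], "twist": 0},
    {"fingers": 1, "linear": [0, 0, 0], "twist": 0}
  ]
}}

```text
clock: 25.4
eef_pos: [639.9, 7.7, 12.3]
tool_rot: [-3.141, -0.002, -0.264]
force: [0.2, 0.7, 0.1]
width: 85.6
gripper_force: 0.0
```

>>> {"api": "drive_tool", "payload": {
  "motion": [
    {"fingers": 0.8, "linear": [0, 0, 0], "twist": 0},
    {"fingers": 0.7, "linear": [0, 0, 0], "twist": 0},
    {"fingers": 0.5, "linear": [0, 0, 0], "twist": 0},
    {"fingers": 0, "linear": [0, 0, 0], "twist": 0},
    {"fingers": 0, "linear": [0, 0, 0], "twist": 0}
  ]
}}

```text
clock: 25.82
eef_pos: [639.0, 7.2, 12.1]
tool_rot: [3.141, -0.001, -0.264]
force: [-2.6, -0.5, 6.8]
width: 58.1
gripper_force: 63.5
```

>>> {"api": "drive_tool", "payload": {
  "motion": [
    {"fingers": 0, "linear": [0, 0, 0], "twist": 0},
    {"fingers": 0, "linear": [0, 0, 0], "twist": 0},
    {"fingers": 0, "linear": [0, 0, 0], "twist": 0}
  ]
}}

```text
clock: 26.07
eef_pos: [639.0, 7.2, 12.1]
tool_rot: [3.141, -0.001, -0.264]
force: [-2.2, 0.2, 7.6]
width: 58.1
gripper_force: 63.5
```

>>> {"api": "drive_tool", "payload": {
  "motion": [
    {"fingers": 0, "linear": [0, 0, -0.01], "twist": 0},
    {"fingers": 0, "linear": [0, 0, -0.03], "twist": 0},
    {"fingers": 0, "linear": [0, 0, -0.04], "twist": 0},
    {"fingers": 0, "linear": [0, 0, -0.04], "twist": 0},
    {"fingers": 0, "linear": [0, 0, -0.04], "twist": 0}
  ]
}}

```text
clock: 26.48
eef_pos: [637.1, 7.8, 171.6]
tool_rot: [3.141, 0.003, -0.264]
force: [0.7, -0.7, -7.2]
width: 57.8
gripper_force: 68.0
```

>>> {"api": "drive_tool", "payload": {
  "motion": [
    {"fingers": 0, "linear": [-0.006, 0.016, 0], "twist": 0},
    {"fingers": 0, "linear": [-0.01, 0.028, 0], "twist": 0},
    {"fingers": 0, "linear": [-0.012, 0.032, 0], "twist": 0},
    {"fingers": 0, "linear": [-0.012, 0.032, 0], "twist": 0},
    {"fingers": 0, "linear": [-0.012, 0.032, 0], "twist": 0}
  ]
}}

```text
clock: 26.9
eef_pos: [549.7, -114.5, 170.4]
tool_rot: [3.141, 0.002, -0.263]
force: [0.2, -0.3, -7.1]
width: 58.0
gripper_force: 68.0
```

>>> {"api": "drive_tool", "payload": {
  "motion": [
    {"fingers": 0, "linear": [-0.012, 0.032, 0], "twist": 0},
    {"fingers": 0, "linear": [-0.012, 0.032, 0], "twist": 0},
    {"fingers": 0, "linear": [-0.012, 0.032, 0], "twist": 0},
    {"fingers": 0, "linear": [-0.012, 0.032, 0], "twist": 0},
    {"fingers": 0, "linear": [-0.012, 0.032, 0], "twist": 0}
  ]
}}

```text
clock: 27.32
eef_pos: [450.2, -253.2, 170.6]
tool_rot: [-3.141, 0.002, -0.264]
force: [-0.0, -0.6, -6.5]
width: 58.3
gripper_force: 68.0
```

>>> {"api": "drive_tool", "payload": {
  "motion": [
    {"fingers": 0, "linear": [-0.012, 0.032, 0], "twist": 0},
    {"fingers": 0, "linear": [-0.012, 0.032, 0], "twist": 0},
    {"fingers": 0, "linear": [-0.01, 0.026, 0], "twist": 0},
    {"fingers": 0, "linear": [-0.004, 0.002, 0], "twist": 0},
    {"fingers": 0, "linear": [0, 0, 0], "twist": 0}
  ]
}}

```text
clock: 27.73
eef_pos: [388.3, -333.0, 170.5]
tool_rot: [3.141, 0.003, -0.27]
force: [0.3, 0.6, -7.0]
width: 58.0
gripper_force: 68.0
```

>>> {"api": "drive_tool", "payload": {
  "motion": [
    {"fingers": 0, "linear": [0, 0, 0.02], "twist": 0},
    {"fingers": 0, "linear": [0, 0, 0.02], "twist": 0},
    {"fingers": 0, "linear": [0, 0, 0.01], "twist": 0},
    {"fingers": 0, "linear": [0, 0, 0], "twist": 0},
    {"fingers": 0, "linear": [0, 0, 0], "twist": 0}
  ]
}}

```text
clock: 28.15
eef_pos: [391.9, -330.4, 120.5]
tool_rot: [-3.141, 0.001, -0.263]
force: [0.3, -0.5, -6.8]
width: 58.3
gripper_force: 68.0
```

>>> {"api": "drive_tool", "payload": {
  "motion": [
    {"fingers": 0, "linear": [0, 0, 0], "twist": 0},
    {"fingers": 0, "linear": [0, 0, 0], "twist": 0},
    {"fingers": 0, "linear": [0, 0, 0], "twist": 0}
  ]
}}

```text
clock: 28.4
eef_pos: [392.3, -331.8, 121.7]
tool_rot: [3.141, -0.002, -0.264]
force: [-0.5, -0.3, -6.1]
width: 57.7
gripper_force: 68.0
```

```bash
python3 - <<'E'
from cell import cams,monitor
import cv2
from h import *
d=cams.get_image("wrist");s=monitor.read_state()
print(s["eef_pos"],s["tool_rot"]);np.savez("w6.npz",**d)
for n,dd in(("top",np.load("top.npz")),("side",np.load("side.npz")),("wrist",d)):
    hsv=cv2.cvtColor(dd["color"],cv2.COLOR_BGR2HSV)
    c=w2p(dd,[395.5,-334,73]).astype(int)
    m=cv2.inRange(hsv,(20,40,170),(40,170,255))
    q=np.zeros_like(m);cv2.circle(q,tuple(int(i) for i in c),150 if n=="wrist" else 45,255,-1);m&=q
    k,l,st,ce=cv2.connectedComponentsWithStats(m);i=1+st[1:,4].argmax()
    h=cv2.convexHull(cv2.findContours((l==i).astype(np.uint8),0,2)[0][0])
    (x,y),ax,an=cv2.fitEllipse(h)
    print(n,c,st[i],(x,y),ax,p2w(dd,x,y,73))
    if n=="wrist":vis=dd["color"].copy();cv2.circle(vis,tuple(int(i) for i in c),4,(0,0,255),-1);cv2.drawContours(vis,[h],-1,(255,0,0),1);cv2.imwrite("pics/b1.png",vis)
E
```

```text
[ 392.10555875 -331.80823471  121.62364888] [ 3.14105912e+00 -1.44903454e-03 -2.64123067e-01]
top [452 242] [ 429  220   47   46 1542] (452.0911560058594, 242.6205596923828) (44.78811264038086, 46.65694808959961) [ 394.7 -332.3]
side [273 296] [ 238  274   72   48 2486] (273.29327392578125, 297.26129150390625) (47.68971252441406, 72.03809356689453) [ 395.7 -335.8]
wrist [318 210] [  222   115   184   135 10030] (313.54876708984375, 200.9842529296875) (171.265625, 187.15464782714844) [ 402.7 -332.8]
```

View pics/b1.png

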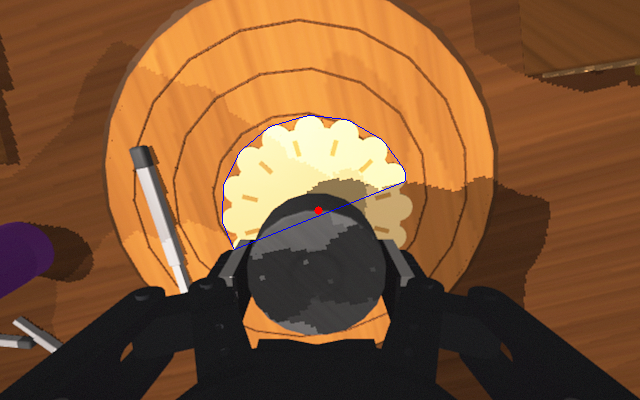

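The blank spans columns 222–413 with its top at row 115, so its centre is about (318,210), matching (395.5,-334). I shift there and lower.

>>> {"api": "drive_tool", "payload": {
  "motion": [
    {"fingers": 0, "linear": [0.004, 0.001, 0.015], "twist": 0},
    {"fingers": 0, "linear": [0, 0, 0.015], "twist": 0},
    {"fingers": 0, "linear": [0, 0, 0.008], "twist": 0},
    {"fingers": 0, "linear": [0, 0, 0.002], "twist": 0},
    {"fingers": 0, "linear": [0, 0, 0], "twist": 0}
  ]
}}

```text
clock: 28.87
eef_pos: [394.8, -333.3, 80.5]
tool_rot: [-3.141, 0.001, -0.264]
force: [-0.6, 0.4, -5.4]
width: 58.0
gripper_force: 67.9
```

>>> {"api": "drive_tool", "payload": {
  "motion": [
    {"fingers": 0, "linear": [0, 0, 0.002], "twist": 0},
    {"fingers": 0, "linear": [0, 0, 0], "twist": 0},
    {"fingers": 0, "linear": [0, 0, 0], "twist": 0},
    {"fingers": 0, "linear": [0, 0, 0], "twist": 0}
  ]
}}

```text
clock: 29.2
eef_pos: [395.5, -333.8, 79.3]
tool_rot: [3.141, -0.001, -0.264]
force: [0.7, -0.1, -6.8]
width: 58.0
gripper_force: 68.0
```

>>> {"api": "drive_tool", "payload": {
  "motion": [
    {"fingers": 0, "linear": [0, 0, 0.001], "twist": 0},
    {"fingers": 0, "linear": [0, 0, 0.001], "twist": 0},
    {"fingers": 0, "linear": [0, 0, 0], "twist": 0},
    {"fingers": 0, "linear": [0, 0, 0], "twist": 0}
  ]
}}

```text
clock: 29.53
eef_pos: [395.2, -333.5, 76.8]
tool_rot: [-3.142, 0.0, -0.264]
force: [0.3, -0.4, -7.0]
width: 58.0
gripper_force: 68.0
```

>>> {"api": "drive_tool", "payload": {
  "motion": [
    {"fingers": 0, "linear": [0, 0, 0.001], "twist": 0},
    {"fingers": 0, "linear": [0, 0, 0], "twist": 0},
    {"fingers": 0, "linear": [0, 0, 0], "twist": 0},
    {"fingers": 0, "linear": [0, 0, 0], "twist": 0}
  ]
}}

```text
clock: 29.87
eef_pos: [395.2, -333.6, 75.8]
tool_rot: [-3.142, 0.0, -0.264]
force: [0.0, 0.8, -6.9]
width: 58.4
gripper_force: 68.0
```

>>> {"api": "drive_tool", "payload": {
  "motion": [
    {"fingers": 0, "linear": [0, 0, 0.001], "twist": 0},
    {"fingers": 0, "linear": [0, 0, 0], "twist": 0},
    {"fingers": 0, "linear": [0, 0, 0], "twist": 0},
    {"fingers": 0, "linear": [0, 0, 0], "twist": 0}
  ]
}}

```text
clock: 30.2
eef_pos: [395.3, -333.7, 75.2]
tool_rot: [3.141, -0.0, -0.264]
force: [-1.1, 0.8, -1.2]
width: 57.7
gripper_force: 68.5
```

>>> {"api": "drive_tool", "payload": {
  "motion": [
    {"fingers": 0, "linear": [0, 0, 0.0005], "twist": 0},
    {"fingers": 0.8, "linear": [0, 0, 0], "twist": 0},
    {"fingers": 0.9, "linear": [0, 0, 0], "twist": 0},
    {"fingers": 1, "linear": [0, 0, 0], "twist": 0},
    {"fingers": 1, "linear": [0, 0, 0], "twist": 0}
  ]
}}

```text
clock: 30.62
eef_pos: [395.5, -333.8, 74.5]
tool_rot: [3.141, -0.001, -0.264]
force: [-0.1, -0.6, 0.5]
width: 85.8
gripper_force: 0.0
```

>>> {"api": "drive_tool", "payload": {
  "motion": [
    {"fingers": 1, "linear": [0, 0, -0.015], "twist": 0},
    {"fingers": 1, "linear": [0, 0, -0.035], "twist": 0},
    {"fingers": 1, "linear": [0, 0, -0.04], "twist": 0},
    {"fingers": 1, "linear": [0, 0, -0.04], "twist": 0},
    {"fingers": 1, "linear": [0, 0, -0.02], "twist": 0}
  ]
}}

```text
clock: 31.03
eef_pos: [396.7, -334.9, 228.7]
tool_rot: [3.139, -0.006, -0.264]
force: [0.5, 0.0, -0.9]
width: 85.4
gripper_force: 0.0
```

>>> {"api": "drive_tool", "payload": {
  "motion": [
    {"fingers": 1, "linear": [-0.005, -0.03, 0], "twist": 0},
    {"fingers": 1, "linear": [-0.005, -0.03, 0], "twist": 0},
    {"fingers": 0.7, "linear": [-0.005, -0.03, 0], "twist": 0},
    {"fingers": 0.7, "linear": [-0.005, -0.03, 0], "twist": 0},
    {"fingers": 0.7, "linear": [-0.005, -0.03, 0], "twist": 0}
  ]
}}

```text
clock: 31.45
eef_pos: [410.2, -181.0, 224.5]
tool_rot: [3.142, -0.001, -0.265]
force: [0.5, 0.7, 0.1]
width: 59.8
gripper_force: 0.0
```

```bash
python3 - <<'E'
from cell import cams,monitor
import cv2
from h import *
d=cams.get_image("wrist");t=cams.get_image("top")
b=cv2.resize(t["color"][110:300,150:510],(640,338),interpolation=cv2.INTER_CUBIC)
print(w2p(d,[395.5,-334,101]),w2p(t,[395.5,-334,101]),monitor.read_state()["eef_pos"])
v=cv2.resize(d["color"],(400,250))
im=np.zeros((590,640,3),np.uint8);im[:338]=b;im[338:588,:400]=v
cv2.imwrite("pics/v1.png",im)
E
```

```text
[492.3 158.6] [456.2 241.7] [ 410.77409895 -177.04320734  224.41683578]
```

View pics/v1.png

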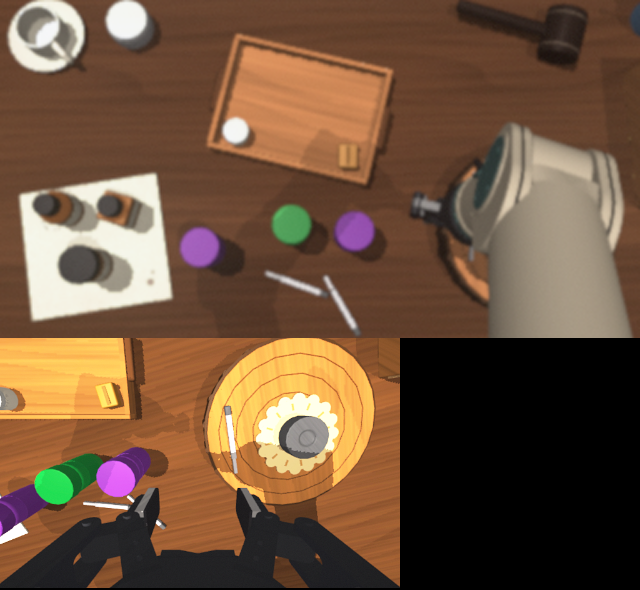

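The weight lies flat at the middle of the blank, the punch is untouched, and the three items stand on the pad. Now I fetch the square bottle.

>>> {"api": "drive_tool", "payload": {
  "motion": [
    {"fingers": 0.7, "linear": [-0.006, -0.034, 0], "twist": 0},
    {"fingers": 0.7, "linear": [-0.006, -0.034, 0], "twist": 0},
    {"fingers": 0.7, "linear": [-0.006, -0.034, 0], "twist": 0},
    {"fingers": 0.7, "linear": [-0.006, -0.034, 0], "twist": 0},
    {"fingers": 0.7, "linear": [-0.006, -0.034, 0], "twist": 0}
  ]
}}

```text
clock: 31.97
eef_pos: [426.0, -9.5, 224.5]
tool_rot: [3.142, -0.001, -0.266]
force: [1.0, 0.5, 0.2]
width: 59.7
gripper_force: 0.0
```

>>> {"api": "drive_tool", "payload": {
  "motion": [
    {"fingers": 0.7, "linear": [-0.006, -0.034, 0], "twist": 0},
    {"fingers": 0.7, "linear": [-0.006, -0.034, 0], "twist": 0},
    {"fingers": 0.7, "linear": [-0.006, -0.034, 0], "twist": 0},
    {"fingers": 0.7, "linear": [-0.006, -0.034, 0], "twist": 0},
    {"fingers": 0.7, "linear": [-0.006, -0.034, 0], "twist": 0}
  ]
}}

```text
clock: 32.38
eef_pos: [441.6, 162.7, 224.5]
tool_rot: [-3.142, -0.001, -0.265]
force: [0.5, 0.1, 0.6]
width: 59.8
gripper_force: 0.0
```

>>> {"api": "drive_tool", "payload": {
  "motion": [
    {"fingers": 0.7, "linear": [-0.006, -0.034, 0], "twist": 0},
    {"fingers": 0.7, "linear": [-0.006, -0.034, 0], "twist": 0},
    {"fingers": 0.7, "linear": [-0.006, -0.034, 0], "twist": 0},
    {"fingers": 0.7, "linear": [-0.004, -0.032, 0], "twist": 0},
    {"fingers": 0.7, "linear": [0, 0, 0], "twist": 0}
  ]
}}

```text
clock: 32.8
eef_pos: [455.2, 304.6, 224.4]
tool_rot: [-3.135, -0.0, -0.257]
force: [0.6, 1.2, 0.1]
width: 59.9
gripper_force: 0.0
```

>>> {"api": "drive_tool", "payload": {
  "motion": [
    {"fingers": 0.7, "linear": [0, 0, 0.03], "twist": 0},
    {"fingers": 0.7, "linear": [0, 0, 0.02], "twist": 0},
    {"fingers": 0.7, "linear": [0, 0, 0], "twist": 0},
    {"fingers": 0.7, "linear": [0, 0, 0], "twist": 0},
    {"fingers": 0.7, "linear": [0, 0, 0], "twist": 0}
  ]
}}

```text
clock: 33.22
eef_pos: [455.8, 296.6, 175.2]
tool_rot: [-3.141, -0.001, -0.265]
force: [-0.8, 1.0, -0.1]
width: 59.8
gripper_force: 0.0
```

>>> {"api": "drive_tool", "payload": {
  "motion": [
    {"fingers": 0.7, "linear": [0, 0, 0], "twist": 0},
    {"fingers": 0.7, "linear": [0, 0, 0], "twist": 0},
    {"fingers": 0.7, "linear": [0, 0, 0], "twist": 0}
  ]
}}

```text
clock: 33.47
eef_pos: [455.5, 296.9, 175.4]
tool_rot: [-3.14, -0.001, -0.264]
force: [-0.4, -0.5, 0.1]
width: 59.5
gripper_force: 0.0
```

>>> {"api": "drive_tool", "payload": {
  "motion": [
    {"fingers": 0.7, "linear": [-0.001, -0.004, 0.025], "twist": 0},
    {"fingers": 0.7, "linear": [0, 0, 0.03], "twist": 0},
    {"fingers": 0.7, "linear": [0, 0, 0.025], "twist": 0},
    {"fingers": 0.7, "linear": [0, 0, 0.01], "twist": 0},
    {"fingers": 0.7, "linear": [0, 0, 0.004], "twist": 0}
  ]
}}

```text
clock: 33.88
eef_pos: [454.2, 300.2, 79.0]
tool_rot: [3.139, 0.002, -0.264]
force: [0.2, -0.7, -0.1]
width: 59.3
gripper_force: 0.0
```

>>> {"api": "drive_tool", "payload": {
  "motion": [
    {"fingers": 0.7, "linear": [0, 0, 0], "twist": 0},
    {"fingers": 0.7, "linear": [0, 0, 0], "twist": 0},
    {"fingers": 0.7, "linear": [0, 0, 0], "twist": 0}
  ]
}}

```text
clock: 34.13
eef_pos: [456.0, 301.5, 81.8]
tool_rot: [-3.139, -0.002, -0.264]
force: [-0.6, 0.0, -0.2]
width: 59.6
gripper_force: 0.0
```

>>> {"api": "drive_tool", "payload": {
  "motion": [
    {"fingers": 0.6, "linear": [0, 0, 0], "twist": 0},
    {"fingers": 0.3, "linear": [0, 0, 0], "twist": 0},
    {"fingers": 0.1, "linear": [0, 0, 0], "twist": 0},
    {"fingers": 0, "linear": [0, 0, 0], "twist": 0},
    {"fingers": 0, "linear": [0, 0, 0], "twist": 0}
  ]
}}

```text
clock: 34.55
eef_pos: [455.4, 301.0, 81.4]
tool_rot: [-3.141, -0.001, -0.264]
force: [-0.2, -1.1, 6.2]
width: 31.9
gripper_force: 59.0
```

>>> {"api": "drive_tool", "payload": {
  "motion": [
    {"fingers": 0, "linear": [0, 0, 0], "twist": 0},
    {"fingers": 0, "linear": [0, 0, 0], "twist": 0},
    {"fingers": 0, "linear": [0, 0, 0], "twist": 0}
  ]
}}

```text
clock: 34.8
eef_pos: [455.4, 301.0, 81.4]
tool_rot: [-3.141, -0.001, -0.264]
force: [-0.6, -0.7, 6.3]
width: 31.7
gripper_force: 59.0
```

>>> {"api": "drive_tool", "payload": {
  "motion": [
    {"fingers": 0, "linear": [0, 0, -0.01], "twist": 0},
    {"fingers": 0, "linear": [0, 0, -0.025], "twist": 0},
    {"fingers": 0, "linear": [0, 0, -0.035], "twist": 0},
    {"fingers": 0, "linear": [0, 0, -0.035], "twist": 0},
    {"fingers": 0, "linear": [0, 0, -0.035], "twist": 0}
  ]
}}

```text
clock: 35.22
eef_pos: [454.3, 300.4, 222.2]
tool_rot: [3.141, 0.001, -0.264]
force: [1.0, -0.0, -2.6]
width: 31.2
gripper_force: 59.8
```

>>> {"api": "drive_tool", "payload": {
  "motion": [
    {"fingers": 0, "linear": [0.01, 0.012, 0], "twist": 0},
    {"fingers": 0, "linear": [0.02, 0.024, 0], "twist": 0},
    {"fingers": 0, "linear": [0.023, 0.027, 0], "twist": 0},
    {"fingers": 0, "linear": [0.023, 0.027, 0], "twist": 0},
    {"fingers": 0, "linear": [0.023, 0.027, 0], "twist": 0}
  ]
}}

```text
clock: 35.63
eef_pos: [520.0, 160.6, 221.0]
tool_rot: [3.142, -0.0, -0.263]
force: [-0.2, -0.2, -3.2]
width: 31.4
gripper_force: 60.0
```

>>> {"api": "drive_tool", "payload": {
  "motion": [
    {"fingers": 0, "linear": [0.023, 0.027, 0], "twist": 0},
    {"fingers": 0, "linear": [0.023, 0.027, 0], "twist": 0},
    {"fingers": 0, "linear": [0.023, 0.027, 0], "twist": 0},
    {"fingers": 0, "linear": [0.023, 0.027, 0], "twist": 0},
    {"fingers": 0, "linear": [0.022, 0.027, 0], "twist": 0}
  ]
}}

```text
clock: 36.05
eef_pos: [594.9, 0.1, 220.8]
tool_rot: [3.142, 0.0, -0.264]
force: [0.7, 0.6, -2.8]
width: 31.3
gripper_force: 60.0
```

>>> {"api": "drive_tool", "payload": {
  "motion": [
    {"fingers": 0, "linear": [0.02, 0.024, 0], "twist": 0},
    {"fingers": 0, "linear": [0.015, 0.017, 0], "twist": 0},
    {"fingers": 0, "linear": [0.007, 0.01, 0], "twist": 0},
    {"fingers": 0, "linear": [0, 0, 0], "twist": 0},
    {"fingers": 0, "linear": [0, 0, 0], "twist": 0}
  ]
}}

```text
clock: 36.47
eef_pos: [621.2, -57.5, 220.3]
tool_rot: [-3.141, 0.001, -0.265]
force: [0.6, 0.6, -1.6]
width: 31.3
gripper_force: 60.0
```

>>> {"api": "drive_tool", "payload": {
  "motion": [
    {"fingers": 0, "linear": [0, 0, 0.03], "twist": 0},
    {"fingers": 0, "linear": [0, 0, 0.03], "twist": 0},
    {"fingers": 0, "linear": [0, 0, 0.03], "twist": 0},
    {"fingers": 0, "linear": [0, 0, 0.015], "twist": 0},
    {"fingers": 0, "linear": [0, 0, 0.005], "twist": 0}
  ]
}}

```text
clock: 36.88
eef_pos: [618.9, -54.7, 107.4]
tool_rot: [-3.141, 0.007, -0.261]
force: [-0.6, 0.3, -1.6]
width: 31.5
gripper_force: 60.0
```

>>> {"api": "drive_tool", "payload": {
  "motion": [
    {"fingers": 0, "linear": [0, 0, 0], "twist": 0},
    {"fingers": 0, "linear": [0, 0, 0], "twist": 0},
    {"fingers": 0, "linear": [0, 0, 0], "twist": 0},
    {"fingers": 0, "linear": [0, 0, 0], "twist": 0},
    {"fingers": 0, "linear": [0, 0, 0], "twist": 0}
  ]
}}

```text
clock: 37.3
eef_pos: [622.8, -58.2, 111.7]
tool_rot: [-3.141, -0.002, -0.264]
force: [-0.2, -0.0, -2.3]
width: 31.6
gripper_force: 60.0
```

>>> {"api": "drive_tool", "payload": {
  "motion": [
    {"fingers": 0, "linear": [0.001, 0, 0.008], "twist": 0},
    {"fingers": 0, "linear": [0, 0, 0.006], "twist": 0},
    {"fingers": 0, "linear": [0, 0, 0.004], "twist": 0},
    {"fingers": 0, "linear": [0, 0, 0.001], "twist": 0},
    {"fingers": 0, "linear": [0, 0, 0], "twist": 0}
  ]
}}

```text
clock: 37.72
eef_pos: [622.4, -58.5, 90.5]
tool_rot: [3.141, 0.002, -0.264]
force: [0.6, 0.6, -2.4]
width: 31.6
gripper_force: 60.0
```

>>> {"api": "drive_tool", "payload": {
  "motion": [
    {"fingers": 0, "linear": [0, 0, 0], "twist": 0},
    {"fingers": 0, "linear": [0, 0, 0], "twist": 0},
    {"fingers": 0, "linear": [0, 0, 0], "twist": 0}
  ]
}}

```text
clock: 37.97
eef_pos: [623.2, -58.5, 91.6]
tool_rot: [-3.141, -0.0, -0.264]
force: [-0.8, 0.6, -2.0]
width: 31.7
gripper_force: 60.0
```

>>> {"api": "drive_tool", "payload": {
  "motion": [
    {"fingers": 0, "linear": [0, 0, 0.001], "twist": 0},
    {"fingers": 0, "linear": [0, 0, 0.001], "twist": 0},
    {"fingers": 0, "linear": [0, 0, 0], "twist": 0},
    {"fingers": 0, "linear": [0, 0, 0], "twist": 0}
  ]
}}

```text
clock: 38.3
eef_pos: [622.9, -58.5, 89.3]
tool_rot: [-3.142, 0.0, -0.264]
force: [0.3, 0.3, -2.9]
width: 31.7
gripper_force: 60.0
```

>>> {"api": "drive_tool", "payload": {
  "motion": [
    {"fingers": 0, "linear": [0, 0, 0.001], "twist": 0},
    {"fingers": 0, "linear": [0, 0, 0], "twist": 0},
    {"fingers": 0, "linear": [0, 0, 0], "twist": 0},
    {"fingers": 0, "linear": [0, 0, 0], "twist": 0}
  ]
}}

```text
clock: 38.63
eef_pos: [623.1, -58.5, 88.5]
tool_rot: [-3.142, -0.0, -0.264]
force: [-0.7, -0.4, 0.1]
width: 31.6
gripper_force: 60.3
```

>>> {"api": "drive_tool", "payload": {
  "motion": [
    {"fingers": 0, "linear": [0, 0, 0.001], "twist": 0},
    {"fingers": 0, "linear": [0, 0, 0], "twist": 0},
    {"fingers": 0, "linear": [0, 0, 0], "twist": 0},
    {"fingers": 0, "linear": [0, 0, 0], "twist": 0}
  ]
}}

```text
clock: 38.97
eef_pos: [623.2, -58.6, 88.5]
tool_rot: [-3.142, -0.001, -0.264]
force: [-1.3, -0.4, 6.1]
width: 31.5
gripper_force: 61.1
```

>>> {"api": "drive_tool", "payload": {
  "motion": [
    {"fingers": 0.5, "linear": [0, 0, -0.0005], "twist": 0},
    {"fingers": 0.6, "linear": [0, 0, 0], "twist": 0},
    {"fingers": 0.7, "linear": [0, 0, 0], "twist": 0},
    {"fingers": 0.7, "linear": [0, 0, 0], "twist": 0},
    {"fingers": 0.7, "linear": [0, 0, 0], "twist": 0}
  ]
}}

```text
clock: 39.38
eef_pos: [622.9, -58.5, 87.7]
tool_rot: [-3.142, 0.0, -0.264]
force: [-0.2, 0.1, -0.3]
width: 60.1
gripper_force: 0.0
```

>>> {"api": "drive_tool", "payload": {
  "motion": [
    {"fingers": 0.7, "linear": [0, 0, -0.02], "twist": 0},
    {"fingers": 0.7, "linear": [0, 0, -0.035], "twist": 0},
    {"fingers": 0.7, "linear": [0, 0, -0.04], "twist": 0},
    {"fingers": 0.7, "linear": [0, 0, -0.03], "twist": 0},
    {"fingers": 0.7, "linear": [0, 0, -0.01], "twist": 0}
  ]
}}

```text
clock: 39.8
eef_pos: [625.8, -58.7, 228.2]
tool_rot: [-3.14, -0.009, -0.264]
force: [0.4, 0.6, 0.7]
width: 60.0
gripper_force: 0.0
```

>>> {"api": "drive_tool", "payload": {
  "motion": [
    {"fingers": 0.7, "linear": [-0.021, -0.03, 0], "twist": 0},
    {"fingers": 0.7, "linear": [-0.021, -0.03, 0], "twist": 0},
    {"fingers": 0.7, "linear": [-0.021, -0.03, 0], "twist": 0},
    {"fingers": 0.7, "linear": [-0.021, -0.03, 0], "twist": 0},
    {"fingers": 0.7, "linear": [-0.021, -0.03, 0], "twist": 0}
  ]
}}

```text
clock: 40.22
eef_pos: [559.6, 115.0, 222.3]
tool_rot: [3.141, 0.001, -0.265]
force: [0.2, -0.2, -0.7]
width: 59.8
gripper_force: 0.0
```

>>> {"api": "drive_tool", "payload": {
  "motion": [
    {"fingers": 0.7, "linear": [-0.021, -0.03, 0], "twist": 0},
    {"fingers": 0.7, "linear": [-0.021, -0.03, 0], "twist": 0},
    {"fingers": 0.7, "linear": [-0.021, -0.03, 0], "twist": 0},
    {"fingers": 0.7, "linear": [-0.021, -0.03, 0], "twist": 0},
    {"fingers": 0.7, "linear": [-0.021, -0.03, 0], "twist": 0}
  ]
}}

```text
clock: 40.63
eef_pos: [497.4, 287.3, 222.3]
tool_rot: [3.141, 0.001, -0.264]
force: [-0.1, 0.4, 0.2]
width: 60.1
gripper_force: 0.0
```

>>> {"api": "drive_tool", "payload": {
  "motion": [
    {"fingers": 0.7, "linear": [-0.021, -0.03, 0], "twist": 0},
    {"fingers": 0.7, "linear": [-0.021, -0.03, 0], "twist": 0},
    {"fingers": 0.7, "linear": [-0.021, -0.03, 0], "twist": 0},
    {"fingers": 0.7, "linear": [0, 0, 0], "twist": 0},
    {"fingers": 0.7, "linear": [0, 0, 0], "twist": 0}
  ]
}}

```text
clock: 41.05
eef_pos: [459.0, 391.9, 222.0]
tool_rot: [3.141, 0.002, -0.259]
force: [0.4, -0.5, -1.5]
width: 59.9
gripper_force: 0.0
```

>>> {"api": "drive_tool", "payload": {
  "motion": [
    {"fingers": 0.7, "linear": [0, 0, 0.03], "twist": 0},
    {"fingers": 0.7, "linear": [0, 0, 0.015], "twist": 0},
    {"fingers": 0.7, "linear": [0, 0, 0], "twist": 0},
    {"fingers": 0.7, "linear": [0, 0, 0], "twist": 0},
    {"fingers": 0.7, "linear": [0, 0, 0], "twist": 0}
  ]
}}

```text
clock: 41.47
eef_pos: [462.4, 388.6, 178.6]
tool_rot: [-3.141, -0.001, -0.266]
force: [-0.4, 0.2, -0.1]
width: 59.8
gripper_force: 0.0
```

>>> {"api": "drive_tool", "payload": {
  "motion": [
    {"fingers": 0.7, "linear": [0, 0, 0], "twist": 0},
    {"fingers": 0.7, "linear": [0, 0, 0], "twist": 0},
    {"fingers": 0.7, "linear": [0, 0, 0], "twist": 0}
  ]
}}

```text
clock: 41.72
eef_pos: [461.8, 389.5, 178.8]
tool_rot: [-3.14, -0.001, -0.264]
force: [-0.7, 0.1, -0.2]
width: 59.5
gripper_force: 0.0
```

>>> {"api": "drive_tool", "payload": {
  "motion": [
    {"fingers": 0.7, "linear": [-0.002, 0, 0.025], "twist": 0},
    {"fingers": 0.7, "linear": [0, 0, 0.03], "twist": 0},
    {"fingers": 0.7, "linear": [0, 0, 0.02], "twist": 0},
    {"fingers": 0.7, "linear": [0, 0, 0.01], "twist": 0},
    {"fingers": 0.7, "linear": [0, 0, 0.004], "twist": 0}
  ]
}}

```text
clock: 42.13
eef_pos: [458.7, 389.2, 87.5]
tool_rot: [3.139, 0.001, -0.264]
force: [-0.2, 0.3, -0.0]
width: 59.7
gripper_force: 0.0
```

>>> {"api": "drive_tool", "payload": {
  "motion": [
    {"fingers": 0.7, "linear": [0, 0, 0], "twist": 0},
    {"fingers": 0.7, "linear": [0, 0, 0], "twist": 0},
    {"fingers": 0.7, "linear": [0, 0, 0], "twist": 0}
  ]
}}

```text
clock: 42.38
eef_pos: [460.2, 390.5, 90.3]
tool_rot: [-3.139, -0.001, -0.264]
force: [-0.4, 0.3, -0.0]
width: 59.9
gripper_force: 0.0
```

>>> {"api": "drive_tool", "payload": {
  "motion": [
    {"fingers": 0.6, "linear": [0, 0, 0], "twist": 0},
    {"fingers": 0.3, "linear": [0, 0, 0], "twist": 0},
    {"fingers": 0.1, "linear": [0, 0, 0], "twist": 0},
    {"fingers": 0, "linear": [0, 0, 0], "twist": 0},
    {"fingers": 0, "linear": [0, 0, 0], "twist": 0}
  ]
}}

```text
clock: 42.8
eef_pos: [459.9, 390.5, 89.8]
tool_rot: [-3.14, -0.001, -0.264]
force: [-0.8, 0.7, 6.4]
width: 31.8
gripper_force: 59.1
```

>>> {"api": "drive_tool", "payload": {
  "motion": [
    {"fingers": 0, "linear": [0, 0, 0], "twist": 0},
    {"fingers": 0, "linear": [0, 0, 0], "twist": 0},
    {"fingers": 0, "linear": [0, 0, 0], "twist": 0}
  ]
}}

```text
clock: 43.05
eef_pos: [460.0, 390.4, 89.8]
tool_rot: [-3.14, -0.001, -0.264]
force: [-1.1, 0.2, 6.4]
width: 31.2
gripper_force: 59.1
```

>>> {"api": "drive_tool", "payload": {
  "motion": [
    {"fingers": 0, "linear": [0, 0, -0.01], "twist": 0},
    {"fingers": 0, "linear": [0, 0, -0.025], "twist": 0},
    {"fingers": 0, "linear": [0, 0, -0.035], "twist": 0},
    {"fingers": 0, "linear": [0, 0, -0.035], "twist": 0},
    {"fingers": 0, "linear": [0, 0, -0.035], "twist": 0}
  ]
}}

```text
clock: 43.47
eef_pos: [458.7, 389.1, 230.3]
tool_rot: [3.14, 0.001, -0.264]
force: [0.0, 0.8, -2.0]
width: 31.2
gripper_force: 59.7
```

>>> {"api": "drive_tool", "payload": {
  "motion": [
    {"fingers": 0, "linear": [0.012, 0.011, 0], "twist": 0},
    {"fingers": 0, "linear": [0.023, 0.021, 0], "twist": 0},
    {"fingers": 0, "linear": [0.025, 0.024, 0], "twist": 0},
    {"fingers": 0, "linear": [0.025, 0.024, 0], "twist": 0},
    {"fingers": 0, "linear": [0.025, 0.024, 0], "twist": 0}
  ]
}}

```text
clock: 43.88
eef_pos: [538.4, 259.0, 229.1]
tool_rot: [3.141, 0.0, -0.264]
force: [1.6, 0.3, -1.0]
width: 31.5
gripper_force: 59.9
```

>>> {"api": "drive_tool", "payload": {
  "motion": [
    {"fingers": 0, "linear": [0.025, 0.024, 0], "twist": 0},
    {"fingers": 0, "linear": [0.025, 0.024, 0], "twist": 0},
    {"fingers": 0, "linear": [0.025, 0.024, 0], "twist": 0},
    {"fingers": 0, "linear": [0.025, 0.024, 0], "twist": 0},
    {"fingers": 0, "linear": [0.025, 0.024, 0], "twist": 0}
  ]
}}

```text
clock: 44.3
eef_pos: [627.7, 110.4, 229.0]
tool_rot: [3.141, 0.001, -0.264]
force: [0.5, 0.4, -1.4]
width: 31.1
gripper_force: 59.9
```

>>> {"api": "drive_tool", "payload": {
  "motion": [
    {"fingers": 0, "linear": [0.02, 0.019, 0], "twist": 0},
    {"fingers": 0, "linear": [0.014, 0.012, 0], "twist": 0},
    {"fingers": 0, "linear": [0.007, 0.003, 0], "twist": 0},
    {"fingers": 0, "linear": [0, 0, 0], "twist": 0},
    {"fingers": 0, "linear": [0, 0, 0], "twist": 0}
  ]
}}

```text
clock: 44.72
eef_pos: [657.6, 70.2, 228.6]
tool_rot: [-3.141, 0.002, -0.263]
force: [-0.5, 0.9, -1.2]
width: 31.9
gripper_force: 59.9
```

>>> {"api": "drive_tool", "payload": {
  "motion": [
    {"fingers": 0, "linear": [0, 0, 0.03], "twist": 0},
    {"fingers": 0, "linear": [0, 0, 0.03], "twist": 0},
    {"fingers": 0, "linear": [0, 0, 0.03], "twist": 0},
    {"fingers": 0, "linear": [0, 0, 0.015], "twist": 0},
    {"fingers": 0, "linear": [0, 0, 0.005], "twist": 0}
  ]
}}

```text
clock: 45.13
eef_pos: [654.8, 71.5, 115.6]
tool_rot: [3.141, 0.007, -0.261]
force: [-0.1, 0.5, -2.0]
width: 31.7
gripper_force: 59.8
```

>>> {"api": "drive_tool", "payload": {
  "motion": [
    {"fingers": 0, "linear": [0, 0, 0], "twist": 0},
    {"fingers": 0, "linear": [0, 0, 0], "twist": 0},
    {"fingers": 0, "linear": [0, 0, 0], "twist": 0},
    {"fingers": 0, "linear": [0, 0, 0], "twist": 0},
    {"fingers": 0, "linear": [0, 0, 0], "twist": 0}
  ]
}}

```text
clock: 45.55
eef_pos: [659.2, 68.9, 120.3]
tool_rot: [-3.141, -0.002, -0.264]
force: [0.1, 0.9, -0.6]
width: 31.3
gripper_force: 59.8
```

Descending with contact expected at about 96.8.

>>> {"api": "drive_tool", "payload": {
  "motion": [
    {"fingers": 0, "linear": [0, 0, 0.008], "twist": 0},
    {"fingers": 0, "linear": [0, 0, 0.006], "twist": 0},
    {"fingers": 0, "linear": [0, 0, 0.004], "twist": 0},
    {"fingers": 0, "linear": [0, 0, 0.001], "twist": 0},
    {"fingers": 0, "linear": [0, 0, 0], "twist": 0}
  ]
}}

```text
clock: 45.97
eef_pos: [657.8, 68.6, 98.9]
tool_rot: [3.141, 0.001, -0.264]
force: [0.4, -0.6, -1.5]
width: 31.8
gripper_force: 59.8
```

>>> {"api": "drive_tool", "payload": {
  "motion": [
    {"fingers": 0, "linear": [0, 0, 0], "twist": 0},
    {"fingers": 0, "linear": [0, 0, 0], "twist": 0},
    {"fingers": 0, "linear": [0, 0, 0], "twist": 0}
  ]
}}

```text
clock: 46.22
eef_pos: [658.6, 68.7, 100.1]
tool_rot: [-3.141, -0.001, -0.264]
force: [0.6, 0.1, -0.1]
width: 31.6
gripper_force: 59.8
```

>>> {"api": "drive_tool", "payload": {
  "motion": [
    {"fingers": 0, "linear": [0, 0, 0.001], "twist": 0},
    {"fingers": 0, "linear": [0, 0, 0.001], "twist": 0},
    {"fingers": 0, "linear": [0, 0, 0], "twist": 0},
    {"fingers": 0, "linear": [0, 0, 0], "twist": 0}
  ]
}}

```text
clock: 46.55
eef_pos: [658.3, 68.7, 97.8]
tool_rot: [3.142, 0.0, -0.264]
force: [-0.2, 0.1, -1.1]
width: 31.3
gripper_force: 59.8
```

>>> {"api": "drive_tool", "payload": {
  "motion": [
    {"fingers": 0, "linear": [0, 0, 0.001], "twist": 0},
    {"fingers": 0, "linear": [0, 0, 0], "twist": 0},
    {"fingers": 0, "linear": [0, 0, 0], "twist": 0},
    {"fingers": 0, "linear": [0, 0, 0], "twist": 0}
  ]
}}

```text
clock: 46.88
eef_pos: [658.5, 68.7, 96.9]
tool_rot: [-3.141, -0.0, -0.264]
force: [-0.5, -0.5, -0.7]
width: 31.2
gripper_force: 60.1
```

>>> {"api": "drive_tool", "payload": {
  "motion": [
    {"fingers": 0, "linear": [0, 0, 0.001], "twist": 0},
    {"fingers": 0, "linear": [0, 0, 0], "twist": 0},
    {"fingers": 0, "linear": [0, 0, 0], "twist": 0},
    {"fingers": 0, "linear": [0, 0, 0], "twist": 0}
  ]
}}

```text
clock: 47.22
eef_pos: [658.8, 68.7, 96.9]
tool_rot: [-3.141, -0.001, -0.264]
force: [-0.5, 0.1, 5.7]
width: 31.6
gripper_force: 60.7
```

>>> {"api": "drive_tool", "payload": {
  "motion": [
    {"fingers": 0.5, "linear": [0, 0, -0.0005], "twist": 0},
    {"fingers": 0.6, "linear": [0, 0, 0], "twist": 0},
    {"fingers": 0.7, "linear": [0, 0, 0], "twist": 0},
    {"fingers": 0.7, "linear": [0, 0, 0], "twist": 0},
    {"fingers": 0.7, "linear": [0, 0, 0], "twist": 0}
  ]
}}

```text
clock: 47.63
eef_pos: [658.3, 68.6, 96.2]
tool_rot: [3.141, 0.0, -0.264]
force: [0.3, -0.4, -0.3]
width: 59.8
gripper_force: 0.0
```

>>> {"api": "drive_tool", "payload": {
  "motion": [
    {"fingers": 0.7, "linear": [0, 0, -0.02], "twist": 0},
    {"fingers": 0.7, "linear": [0, 0, -0.035], "twist": 0},
    {"fingers": 0.7, "linear": [0, 0, -0.04], "twist": 0},
    {"fingers": 0.7, "linear": [0, 0, -0.03], "twist": 0},
    {"fingers": 0.7, "linear": [0, 0, -0.01], "twist": 0}
  ]
}}

```text
clock: 48.05
eef_pos: [661.2, 69.0, 237.0]
tool_rot: [-3.138, -0.008, -0.264]
force: [1.9, -0.1, -0.1]
width: 59.7
gripper_force: 0.0
```

>>> {"api": "drive_tool", "payload": {
  "motion": [
    {"fingers": 0.8, "linear": [-0.029, -0.016, 0], "twist": 0},
    {"fingers": 0.9, "linear": [-0.029, -0.016, 0], "twist": 0},
    {"fingers": 0.95, "linear": [-0.029, -0.016, 0], "twist": 0},
    {"fingers": 0.95, "linear": [-0.029, -0.016, 0], "twist": 0},
    {"fingers": 0.95, "linear": [-0.029, -0.016, 0], "twist": 0}
  ]
}}

```text
clock: 48.47
eef_pos: [537.8, 184.4, 231.0]
tool_rot: [3.141, 0.001, -0.265]
force: [0.2, 0.9, 0.3]
width: 80.9
gripper_force: 0.0
```

>>> {"api": "drive_tool", "payload": {
  "motion": [
    {"fingers": 0.95, "linear": [-0.029, -0.016, 0], "twist": 0},
    {"fingers": 0.95, "linear": [-0.029, -0.016, 0], "twist": 0},
    {"fingers": 0.95, "linear": [-0.029, -0.016, 0], "twist": 0},
    {"fingers": 0.95, "linear": [-0.029, -0.016, 0], "twist": 0},
    {"fingers": 0.95, "linear": [-0.029, -0.016, 0], "twist": 0}
  ]
}}

```text
clock: 48.88
eef_pos: [418.8, 299.6, 231.0]
tool_rot: [3.141, 0.0, -0.264]
force: [-0.3, 0.6, 0.2]
width: 81.0
gripper_force: 0.0
```

>>> {"api": "drive_tool", "payload": {
  "motion": [
    {"fingers": 0.95, "linear": [-0.029, -0.016, 0], "twist": 0},
    {"fingers": 0.95, "linear": [-0.029, -0.016, 0], "twist": 0},
    {"fingers": 0.95, "linear": [0, 0, 0], "twist": 0},
    {"fingers": 0.95, "linear": [0, 0, 0], "twist": 0},
    {"fingers": 0.95, "linear": [0, 0, 0], "twist": 0}
  ]
}}

```text
clock: 49.3
eef_pos: [372.9, 344.3, 231.1]
tool_rot: [3.141, -0.0, -0.264]
force: [-0.3, 0.1, 0.6]
width: 81.3
gripper_force: 0.0
```

>>> {"api": "drive_tool", "payload": {
  "motion": [
    {"fingers": 0.95, "linear": [0, 0, 0.03], "twist": 0},
    {"fingers": 0.95, "linear": [0, 0, 0.03], "twist": 0},
    {"fingers": 0.95, "linear": [0, 0, 0.01], "twist": 0},
    {"fingers": 0.95, "linear": [0, 0, 0], "twist": 0},
    {"fingers": 0.95, "linear": [0, 0, 0], "twist": 0}
  ]
}}

```text
clock: 49.72
eef_pos: [373.5, 344.1, 161.4]
tool_rot: [3.141, -0.0, -0.266]
force: [0.4, -0.1, -0.5]
width: 81.3
gripper_force: 0.0
```

>>> {"api": "drive_tool", "payload": {
  "motion": [
    {"fingers": 0.95, "linear": [0, 0, 0], "twist": 0},
    {"fingers": 0.95, "linear": [0, 0, 0], "twist": 0},
    {"fingers": 0.95, "linear": [0, 0, 0], "twist": 0}
  ]
}}

```text
clock: 49.97
eef_pos: [373.3, 345.4, 162.6]
tool_rot: [-3.14, -0.001, -0.264]
force: [0.7, 0.3, -0.1]
width: 81.3
gripper_force: 0.0
```

>>> {"api": "drive_tool", "payload": {
  "motion": [
    {"fingers": 0.95, "linear": [-0.002, -0.001, 0.025], "twist": 0},
    {"fingers": 0.95, "linear": [0, 0, 0.03], "twist": 0},
    {"fingers": 0.95, "linear": [0, 0, 0.018], "twist": 0},
    {"fingers": 0.95, "linear": [0, 0, 0.008], "twist": 0},
    {"fingers": 0.95, "linear": [0, 0, 0.004], "twist": 0}
  ]
}}

```text
clock: 50.38
eef_pos: [370.7, 346.2, 75.8]
tool_rot: [3.141, 0.0, -0.264]
force: [0.1, 0.4, 0.3]
width: 81.4
gripper_force: 0.0
```

>>> {"api": "drive_tool", "payload": {
  "motion": [
    {"fingers": 0.95, "linear": [0, 0, 0], "twist": 0},
    {"fingers": 0.95, "linear": [0, 0, 0], "twist": 0},
    {"fingers": 0.95, "linear": [0, 0, 0], "twist": 0}
  ]
}}

```text
clock: 50.63
eef_pos: [371.7, 347.1, 77.5]
tool_rot: [-3.14, -0.001, -0.264]
force: [-0.1, 0.4, 0.2]
width: 81.0
gripper_force: 0.0
```

>>> {"api": "drive_tool", "payload": {
  "motion": [
    {"fingers": 0.8, "linear": [0, 0, 0], "twist": 0},
    {"fingers": 0.6, "linear": [0, 0, 0], "twist": 0},
    {"fingers": 0.3, "linear": [0, 0, 0], "twist": 0},
    {"fingers": 0, "linear": [0, 0, 0], "twist": 0},
    {"fingers": 0, "linear": [0, 0, 0], "twist": 0}
  ]
}}

```text
clock: 51.05
eef_pos: [371.4, 346.5, 77.5]
tool_rot: [-3.141, -0.001, -0.264]
force: [-0.9, -1.8, 8.1]
width: 55.5
gripper_force: 62.0
```

>>> {"api": "drive_tool", "payload": {
  "motion": [
    {"fingers": 0, "linear": [0, 0, 0], "twist": 0},
    {"fingers": 0, "linear": [0, 0, 0], "twist": 0},
    {"fingers": 0, "linear": [0, 0, 0], "twist": 0}
  ]
}}

```text
clock: 51.3
eef_pos: [371.4, 346.4, 77.5]
tool_rot: [-3.141, -0.001, -0.265]
force: [-0.4, -1.4, 8.0]
width: 55.5
gripper_force: 62.0
```

>>> {"api": "drive_tool", "payload": {
  "motion": [
    {"fingers": 0, "linear": [0, 0, -0.015], "twist": 0},
    {"fingers": 0, "linear": [0, 0, -0.03], "twist": 0},
    {"fingers": 0, "linear": [0, 0, -0.035], "twist": 0},
    {"fingers": 0, "linear": [0, 0, -0.035], "twist": 0},
    {"fingers": 0, "linear": [0, 0, -0.035], "twist": 0}
  ]
}}

```text
clock: 51.72
eef_pos: [370.3, 345.7, 227.7]
tool_rot: [3.14, 0.001, -0.264]
force: [1.3, 1.0, -3.8]
width: 55.5
gripper_force: 64.8
```

>>> {"api": "drive_tool", "payload": {
  "motion": [
    {"fingers": 0, "linear": [0.012, 0.011, 0], "twist": 0},
    {"fingers": 0, "linear": [0.023, 0.021, 0], "twist": 0},
    {"fingers": 0, "linear": [0.025, 0.022, 0], "twist": 0},
    {"fingers": 0, "linear": [0.025, 0.022, 0], "twist": 0},
    {"fingers": 0, "linear": [0.025, 0.022, 0], "twist": 0}
  ]
}}

```text
clock: 52.13
eef_pos: [451.6, 221.5, 226.4]
tool_rot: [3.141, 0.0, -0.264]
force: [0.7, -0.2, -2.9]
width: 55.2
gripper_force: 65.3
```

>>> {"api": "drive_tool", "payload": {
  "motion": [
    {"fingers": 0, "linear": [0.025, 0.022, 0], "twist": 0},
    {"fingers": 0, "linear": [0.025, 0.022, 0], "twist": 0},
    {"fingers": 0, "linear": [0.025, 0.022, 0], "twist": 0},
    {"fingers": 0, "linear": [0.025, 0.022, 0], "twist": 0},
    {"fingers": 0, "linear": [0.025, 0.022, 0], "twist": 0}
  ]
}}

```text
clock: 52.55
eef_pos: [543.5, 82.6, 226.1]
tool_rot: [3.141, 0.001, -0.264]
force: [1.0, -0.1, -3.5]
width: 55.5
gripper_force: 65.3
```

>>> {"api": "drive_tool", "payload": {
  "motion": [
    {"fingers": 0, "linear": [0.022, 0.02, 0], "twist": 0},
    {"fingers": 0, "linear": [0.015, 0.015, 0], "twist": 0},
    {"fingers": 0, "linear": [0.007, 0.009, 0], "twist": 0},
    {"fingers": 0, "linear": [0, 0, 0], "twist": 0},
    {"fingers": 0, "linear": [0, 0, 0], "twist": 0}
  ]
}}

```text
clock: 52.97
eef_pos: [573.4, 30.8, 225.9]
tool_rot: [-3.141, 0.002, -0.265]
force: [-0.5, 0.5, -3.0]
width: 55.3
gripper_force: 65.2
```

>>> {"api": "drive_tool", "payload": {
  "motion": [
    {"fingers": 0, "linear": [0, 0, 0.03], "twist": 0},
    {"fingers": 0, "linear": [0, 0, 0.035], "twist": 0},
    {"fingers": 0, "linear": [0, 0, 0.03], "twist": 0},
    {"fingers": 0, "linear": [0, 0, 0.015], "twist": 0},
    {"fingers": 0, "linear": [0, 0, 0.005], "twist": 0}
  ]
}}

```text
clock: 53.38
eef_pos: [571.1, 33.0, 108.5]
tool_rot: [3.141, 0.007, -0.261]
force: [0.1, -0.6, -3.0]
width: 55.4
gripper_force: 65.0
```

>>> {"api": "drive_tool", "payload": {
  "motion": [
    {"fingers": 0, "linear": [0, 0, 0], "twist": 0},
    {"fingers": 0, "linear": [0, 0, 0], "twist": 0},
    {"fingers": 0, "linear": [0, 0, 0], "twist": 0},
    {"fingers": 0, "linear": [0, 0, 0], "twist": 0},
    {"fingers": 0, "linear": [0, 0, 0], "twist": 0}
  ]
}}

```text
clock: 53.8
eef_pos: [575.2, 30.4, 112.6]
tool_rot: [-3.141, -0.002, -0.264]
force: [-0.0, -0.3, -2.9]
width: 55.4
gripper_force: 65.0
```

>>> {"api": "drive_tool", "payload": {
  "motion": [
    {"fingers": 0, "linear": [0, 0, 0.01], "twist": 0},
    {"fingers": 0, "linear": [0, 0, 0.008], "twist": 0},
    {"fingers": 0, "linear": [0, 0, 0.004], "twist": 0},
    {"fingers": 0, "linear": [0, 0, 0.001], "twist": 0},
    {"fingers": 0, "linear": [0, 0, 0], "twist": 0}
  ]
}}

```text
clock: 54.22
eef_pos: [573.9, 30.1, 87.5]
tool_rot: [3.141, 0.002, -0.264]
force: [-0.0, 0.0, -2.9]
width: 55.1
gripper_force: 65.0
```

>>> {"api": "drive_tool", "payload": {
  "motion": [
    {"fingers": 0, "linear": [0, 0, 0], "twist": 0},
    {"fingers": 0, "linear": [0, 0, 0], "twist": 0},
    {"fingers": 0, "linear": [0, 0, 0], "twist": 0}
  ]
}}

```text
clock: 54.47
eef_pos: [574.7, 30.2, 88.6]
tool_rot: [-3.141, -0.001, -0.264]
force: [0.0, 0.2, -2.5]
width: 55.8
gripper_force: 65.0
```

>>> {"api": "drive_tool", "payload": {
  "motion": [
    {"fingers": 0, "linear": [0, 0, 0.001], "twist": 0},
    {"fingers": 0, "linear": [0, 0, 0.001], "twist": 0},
    {"fingers": 0, "linear": [0, 0, 0], "twist": 0},
    {"fingers": 0, "linear": [0, 0, 0], "twist": 0}
  ]
}}

```text
clock: 54.8
eef_pos: [574.4, 30.3, 86.3]
tool_rot: [3.142, 0.0, -0.264]
force: [0.7, 0.7, -3.3]
width: 55.6
gripper_force: 65.0
```

>>> {"api": "drive_tool", "payload": {
  "motion": [
    {"fingers": 0, "linear": [0, 0, 0.001], "twist": 0},
    {"fingers": 0, "linear": [0, 0, 0], "twist": 0},
    {"fingers": 0, "linear": [0, 0, 0], "twist": 0},
    {"fingers": 0, "linear": [0, 0, 0], "twist": 0}
  ]
}}

```text
clock: 55.13
eef_pos: [574.4, 30.2, 85.3]
tool_rot: [3.142, 0.0, -0.264]
force: [-0.3, -0.4, -3.1]
width: 55.1
gripper_force: 65.0
```

>>> {"api": "drive_tool", "payload": {
  "motion": [
    {"fingers": 0, "linear": [0, 0, 0.001], "twist": 0},
    {"fingers": 0, "linear": [0, 0, 0.0005], "twist": 0},
    {"fingers": 0, "linear": [0, 0, 0], "twist": 0},
    {"fingers": 0, "linear": [0, 0, 0], "twist": 0},
    {"fingers": 0, "linear": [0, 0, 0], "twist": 0}
  ]
}}

```text
clock: 55.55
eef_pos: [574.9, 30.1, 84.6]
tool_rot: [-3.141, -0.001, -0.264]
force: [-1.1, -1.4, 6.4]
width: 55.2
gripper_force: 66.0
```

>>> {"api": "drive_tool", "payload": {
  "motion": [
    {"fingers": 0.7, "linear": [0, 0, -0.0005], "twist": 0},
    {"fingers": 0.8, "linear": [0, 0, 0], "twist": 0},
    {"fingers": 0.9, "linear": [0, 0, 0], "twist": 0},
    {"fingers": 0.95, "linear": [0, 0, 0], "twist": 0},
    {"fingers": 0.95, "linear": [0, 0, 0], "twist": 0}
  ]
}}

```text
clock: 55.97
eef_pos: [574.5, 30.3, 84.2]
tool_rot: [-3.142, 0.0, -0.264]
force: [0.1, 0.1, 0.2]
width: 81.2
gripper_force: 0.0
```

>>> {"api": "drive_tool", "payload": {
  "motion": [
    {"fingers": 0.95, "linear": [0, 0, -0.02], "twist": 0},
    {"fingers": 0.95, "linear": [0, 0, -0.035], "twist": 0},
    {"fingers": 0.95, "linear": [0, 0, -0.04], "twist": 0},
    {"fingers": 0.95, "linear": [0, 0, -0.04], "twist": 0},
    {"fingers": 0.95, "linear": [0, 0, -0.03], "twist": 0}
  ]
}}

```text
clock: 56.38
eef_pos: [575.2, 30.3, 252.6]
tool_rot: [-3.14, -0.003, -0.264]
force: [0.8, -0.8, -0.4]
width: 81.0
gripper_force: 0.0
```

>>> {"api": "drive_tool", "payload": {
  "motion": [
    {"fingers": 0.95, "linear": [-0.025, 0, 0], "twist": 0},
    {"fingers": 0.95, "linear": [-0.025, 0, 0], "twist": 0},
    {"fingers": 0.95, "linear": [0, 0, 0], "twist": 0},
    {"fingers": 0.95, "linear": [0, 0, 0], "twist": 0},
    {"fingers": 0.95, "linear": [0, 0, 0], "twist": 0}
  ]
}}

```text
clock: 56.8
eef_pos: [526.7, 43.2, 249.5]
tool_rot: [-3.141, -0.001, -0.264]
force: [0.6, -0.4, 0.3]
width: 80.7
gripper_force: 0.0
```

>>> {"api": "drive_tool", "payload": {
  "motion": [
    {"fingers": 0.95, "linear": [0, 0, 0], "twist": 0},
    {"fingers": 0.95, "linear": [0, 0, 0], "twist": 0},
    {"fingers": 0.95, "linear": [0, 0, 0], "twist": 0}
  ]
}}

```text
clock: 57.05
eef_pos: [526.7, 43.1, 249.0]
tool_rot: [3.141, 0.0, -0.265]
force: [0.0, 0.0, -0.4]
width: 81.4
gripper_force: 0.0
```

```bash
python3 - <<'E'
from cell import cams,monitor
import cv2
from h import *
w=cams.get_image("wrist");t=cams.get_image("top");s=cams.get_image("side")
vis=w["color"].copy()
for X in([657.5,70,126],[622.5,-56.6,120],[575,29.5,114]):cv2.circle(vis,tuple(int(round(i)) for i in w2p(w,X)),3,(0,0,255),-1)
im=np.zeros((600,800,3),np.uint8)
im[:250,:400]=cv2.resize(t["color"][120:300,230:518],(400,250),interpolation=cv2.INTER_CUBIC)
im[:250,400:]=cv2.resize(s["color"][140:390,140:540],(400,250))
im[250:600,:560]=cv2.resize(vis,(560,350))
s0=np.load("side.npz")["color"]
im[250:480,560:]=cv2.resize(np.vstack([s0[140:260,300:440],s["color"][140:260,300:440]]),(240,230*1))
cv2.imwrite("pics/f1.png",im)
a=np.array([c["color"] for c in(np.load("side.npz"),s)])
print(np.abs(a[0][140:260,300:440].astype(int)-a[1][140:260,300:440]).mean(),monitor.read_state()["eef_pos"])
E
```

```text
3.863313492063492 [526.37600277  43.17839148 249.11727634]
```

View pics/f1.png

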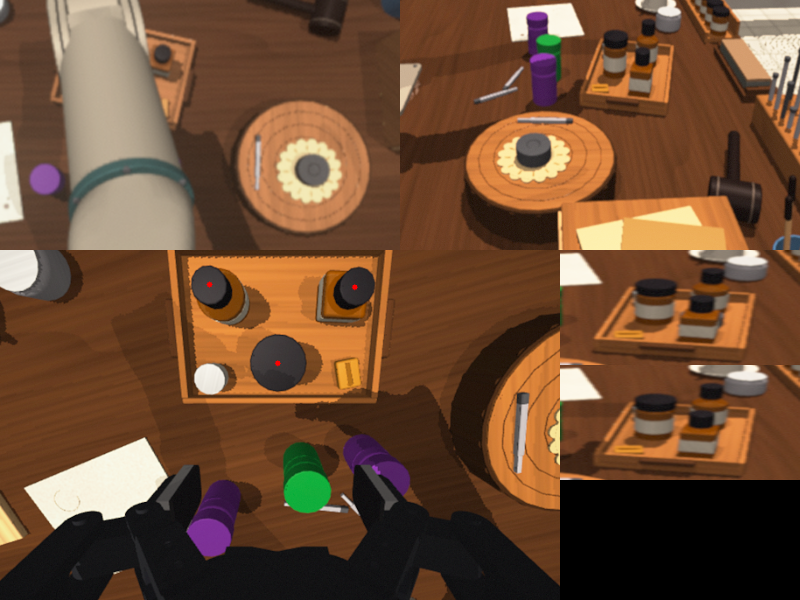

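The final views show all three back upright in the caddy at their original pixels, with the caps and lid on the predicted marks. The weight lies flat and centred on the blank at (312,170), and the punch, pot and wax are unmoved.

```bash
python3 -c "
from cell import ctrl
print(ctrl.finish_job())"
```

```text
the job is handed in; nothing more can be done
None
```

The job is handed in: the weight lies flat and centred on the rawhide blank, and both bottles and the jar stand upright back in their places in the caddy. The paint pot and the punch were not touched, and it took about 57 s of the allowed 141 s; the hand-in gave no verdict.

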